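Lever up the iron plate and pack its edge

ROBOT

A 7-joint arm with a two-finger parallel gripper is mounted at the origin on the work surface; the furniture and walls round the work are solid. World frame = base frame: x ahead of the robot, y to its left, z up, the work surface at z = 0. Lengths are in m, angles in rad, forces in N, time in s.
With the tool pointing down it reaches from about 0.425 to 0.925 m from the base axis. Payload 6.8 kg.
Tool frame: the origin (TCP) lies on the centre line of the jaws, within the pads' length; the fingertips stand 25 mm ahead of it and the grasp point (between the pads) lies 6 mm ahead of it; z points along the fingers, y is the direction in which the jaws open and shut (so a half turn about z gives the same grasp; the last joint's range is limited). The gripper opens to 85 mm and grips with 20 to 120 N. Pads are 22 mm wide; open, the fingers measure 114 mm over their backs; the gripper's body (76 mm by 85 mm) begins 54 mm behind the grasp point. The pads swing forward as they close: fully open they stand 13 mm farther back than shut.
Start: joints at [-1.336, 0.477, 0.022, 1.555, -0.011, 1.109, -0.083], TCP at [0.227, 0.636, 0.256] pointing down, gripper open.
Joint ranges: [-2.96, 2.96], [-0.34, 2.1], [-1.41, 1.46], [0.24, 2.44], [-1.37, 4.51], [0.17, 1.92], [-2.96, 2.96]. Speed limits (rad/s): [2.39, 2.39, 3.14, 3.14, 3.14, 3.14, 3.14].

INTERFACE

Orientations are given as a unit quaternion [w, x, y, z].
In Python, from station import status, cams, order, models gives the robot as it stands.
- The arm moves only by the tool move_arm, never from a script. Its argument "steps" is one flat list of numbers, 7 for each row, row after row: the gripper's target within -1 to 1 (fully open at 1, half-way at 0, shut at -1), then the shift along the world's x, y, z in cm, then the turn, a rotation vector about the world's x, y, z in degrees. A call has 1 to 8 rows; each row shifts and turns the commanded pose from where the row before left it; what a row does not reach is not made up. A row lasts 1/10 s, in which the tool goes at most 50 mm and 8.59 degrees, less where a joint would pass 70% of its speed; a pose out of reach is approached as far as the arm can. A call with a gripper value outside its range is refused whole. The fingers move at their own pace and stop on an object; "newtons" is the grip in N (left out, the last holds). Time passes only in rows, so rows that do not move let the fingers close. It gives the time, the measured TCP pose, the force and the opening at its end, in the units of the state.
- status.get_obs(): the state, without advancing time (a new reading comes with each control period).
- cams.read_camera(name): name is "scene" or "top" or "wrist"; returns a dict with "pixels" (420x560x3 uint8, red, green, blue), "mtx" (3x3 intrinsics, pixels), "T" (4x4, takes a point from camera to world coordinates); the wrist camera has in their place "T_tool_cam" (4x4, takes a point from camera to tool coordinates, whose origin is the TCP and whose axes are the flange's). Camera axes: x right, y down, z forward; pixel columns grow to the right and rows downward; lengths in m; the calibration is good to about 2 mm. The wrist camera is an equidistant fisheye: a pixel r from the principal point sees the ray r / f radians off the axis. A picture is of the moment at which its call begins: read the wrist's pose just before it. There is no depth.
- order.hand_in(): hands the job in, once; it reports no verdict.
Trained networks look in the newest picture that a camera, given by its name, has taken for a name from the list of things; names that differ only in an ending like _2 or _b are one class to them, and where a whole thing is asked for, a point or a joint stands for the part that bears it (a point fixed in the world has none). Each returns a list of dicts, best first, with "score" (0 to 1); they miss things now and then, are a little off and sometimes report something else, mostly with a low value. They report only what shows in the picture. A call takes as long as a camera call. They do not tell look-alikes from the thing itself.
- models.silhouettes(camera, query): "region" (420x560 bool, what is visible of it) and "box" ([centre column, centre row, width, height] in pixels, round what is visible of it).
- models.place_of(camera, query): "position" ([row, column] in pixels: a listed point, or the origin of a listed thing).
The state is a dict: "t": time; "q": joint angles; "joint_vel": joint speeds; "joint_torque": joint torques, N m; "eef_pos": TCP position; "tool_rot": TCP orientation; "contact_force": force on the tool from outside, world axes, zero at the start; "torque": the same for the moment, N m; "gripper_width": opening from 0.0 (shut) to 1.0 (fully open).
Only numpy, scipy, OpenCV 4.12 (cv2) and the standard library are available. Lean on these libraries where they do the work, as an engineer would, in place of code of your own. Each camera call takes 0.05 s, during which the arm holds its last target.

TASK

Lever the raised edge of the heavy iron plate up with the pry bar over the fulcrum block and park the bar's handle end under the keeper hook, so that it holds the plate up by itself. Push the wooden packing block along the bench, end first, under the far half of that edge (the half away from the robot) until it gently meets the runner beneath the plate. Then unhook the bar and ease it up so that the plate comes to rest on the block; press and push gently, do not shift the plate along the bench or touch it with the hand, and leave the other things where they are.

Things in the scene. Friction and masses are not known exactly. Their poses are not given: they have to be found in the camera images.
- fixture: Dark steel levering fixture: a fulcrum block and a keeper hook, both screwed to the bench 200 mm apart. Origin on the bench under the middle of the fulcrum's ridge; x points level to the plate, y level away from the robot, z up. The bar lies along x over the ridge, nose to +x; the hook is at -x, where its handle end comes down. Nothing else lies between them.
- fulcrum_top (a point): Middle of the crest of the fulcrum's round ridge (7 mm radius, along y), fixture z = 30 mm. The block's foot is 44 x 74 mm. Two cheeks, 24 mm long in x, rise to z = 42 mm at the ridge's ends and leave a 34 mm slot (y -17 to +17 mm) for the bar.
- hook_seat (a point): Where the middle of the parked bar's top lies, up against the hook's arm: fixture x -200, y +3, z 33 mm. Hook 20 mm wide in x: post at y +16 to +34, arm from it to y -15, z 33 to 43 mm; the arm's last 6 mm (y -15 to -9) hangs down as a lip to z 29. Open to -y: the bar goes down beside it at -y, passes below the lip to +y and rises behind the lip.
- plate: Heavy loose dark iron plate, 220 x 240 mm in x and y, about 5.5 kg (unsure by 20 %). Origin on the bench under its centre; x away from the fulcrum, y away from the robot. It stands on two 24 mm high runners along y, 18 mm wide: the far one at x +86 to +104, the near one adjustable (see plate_edge); underside 24, top 46 mm up. The edge at x = -110 is lifted (20 to 32 N) and the plate tips about its far runner.
- plate_edge (a point): Middle of the lower edge to be lifted: plate x -110, y 0, z 24 mm; 24 mm up at the start, about 40 with the bar parked, 32 to 34 when the plate rests on the block. The near runner is set by hand, stiffly, anywhere from 32 to 58 mm behind the edge: its place is not given and is found by feel. The edge is about 55 mm beyond the fulcrum's ridge; the bar comes under it at about plate y = -45 mm.
- pry_bar: Straight bare steel pry bar, 300 long (x), 20 wide (y), 10 mm thick, 0.35 kg, lying flat at the start. Origin at the middle of its underside, which is flat all along; x points to the nose. The top steps down to 7 mm thick at x = +112 and to 4 mm at x = +132 mm. Pressed down about 45 mm behind its middle, it takes 8 to 16 N. Let go, its handle end sinks.
- bar_nose (a point): End of the bar's nose: bar x = +150, 2 mm above its underside. To lever well it reaches 20 to 30 mm under the plate's edge, so the ridge is about 75 mm behind it; it goes in nose down, sloping about 0.3 rad. The parked bar is nearly level (handle end lower by 0.03 to 0.06 rad).
- shim: Plain wooden packing block, 130 long (x), 30 wide (y), 32 mm high, 80 g. Origin at the centre of its underside; x points along it to the end that faces roughly towards the plate. Home against the runner, 32 to 58 mm of it is under the plate; a light push (3 to 15 N) shows that it has met it, over 25 N is too much.
- shim_tip (a point): Middle of the end face of the block that goes under the plate (block x = +65, z = 16 mm).
- clay_star: Small clay star, 49 x 48 x 8 mm, beyond the work; leave alone. Origin under its centre.
- clay_ball: Lump of clay, 52 x 59 x 37 mm, beyond the work; leave alone. Origin under its centre.
There are look-alikes about, which are no part of the job. There is more than one size of the shim; the one meant has the size given above.

How it is judged:
By the outcome, as a careful person would: the job done as asked, in the order asked, and still so for the second after the job is handed in, with the robot touching nothing.
It also fails if it takes over 59 s, if anything falls off the work surface, if the arm or the gripper's body presses on something with over 40 N, if the wrist force passes 120 N, or if a joint passes its speed limit or range.

## Working session

There is one attempt and no reset: what is moved stays moved. The work goes in short steps, Python scripts to look and compute and a tool call to move; the robot and the scene stay as the last step left them, time stands still between calls to the robot, and variables do not carry over. Pictures are saved under pics/ and viewed, and the job is handed in when it is done.

Besides the shell and the picture viewer there is one more tool, called after "Emit:" by a JSON object that holds its "method" and its "body". move_arm: Moves the arm, as the interface text tells. Its arguments: {"type":"object","properties":{"steps":{"type":"array"},"newtons":{"type":"number"}},"required":["steps"]}

```bash
ls; mkdir -p pics
python3 - <<'E'
from station import status, cams, order, models
import cv2
o=status.get_obs(); print(o)
for n in ("scene","top","wrist"):
    d=cams.read_camera(n); cv2.imwrite(f"pics/{n}0.png",d["pixels"][:,:,::-1]); print(n,{k:v.round(4).tolist() for k,v in d.items() if k!="pixels"})
E
```

```text
pics
{'t': 0.0, 'q': array([-1.33608327,  0.47780145,  0.02236129,  1.55644128, -0.01149795,
        1.10930211, -0.08309937]), 'joint_vel': array([ 1.24045679e-03, -9.51725571e-06,  5.77487075e-05, -4.95074021e-04,
        6.47458198e-04, -6.78837332e-04, -2.06147050e-03]), 'joint_torque': array([ 1.36510835e-04, -5.96457875e+01,  1.60839289e+00, -2.81195909e+01,
        1.25771662e-02,  9.23598156e-03,  1.15206439e-05]), 'eef_pos': array([0.22673421, 0.63520471, 0.25532949]), 'tool_rot': array([-8.24344800e-05,  1.70566345e-01,  9.85345772e-01, -9.08111211e-04]), 'contact_force': array([-0.06825717, -0.48123113,  0.00902923]), 'torque': array([ 0.00473055,  0.01705682, -0.02306312]), 'gripper_width': 1.0040093786303317}
scene {'mtx': [[500.3562, 0.0, 281.1403], [0.0, 500.3562, 204.7428], [0.0, 0.0, 1.0]], 'T': [[0.6334, -0.497, 0.5931, -0.2798], [-0.7736, -0.4262, 0.4689, -0.5192], [0.0198, -0.7558, -0.6545, 0.8848], [0.0, 0.0, 0.0, 1.0]]}
top {'mtx': [[394.1392, 0.0, 287.6475], [0.0, 394.1392, 211.4336], [0.0, 0.0, 1.0]], 'T': [[-0.005, -0.9964, 0.0848, 0.3858], [-1.0, 0.0048, -0.0025, 0.0629], [0.0021, -0.0848, -0.9964, 1.1625], [0.0, 0.0, 0.0, 1.0]]}
wrist {'mtx': [[325.1923, 0.0, 275.989], [0.0, 325.1923, 209.9759], [0.0, 0.0, 1.0]], 'T_tool_cam': [[-0.0006, -0.9494, -0.3142, 0.0794], [1.0, -0.0006, -0.0002, -0.0001], [0.0, -0.3142, 0.9494, -0.1173], [0.0, 0.0, 0.0, 1.0]]}
```

View pics/scene0.png

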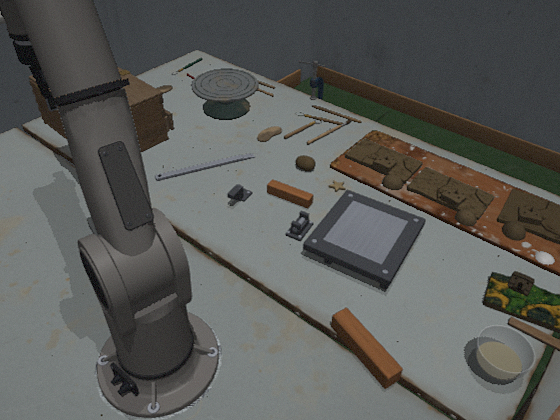

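View pics/top0.png

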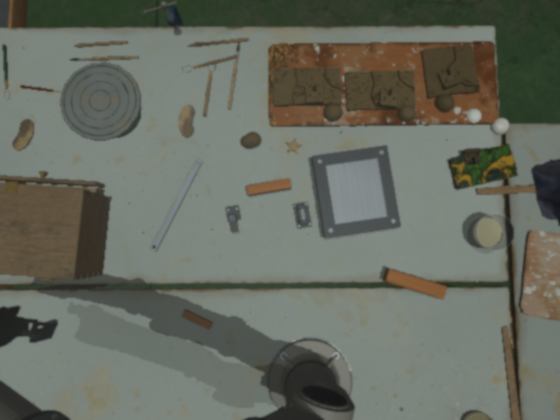

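View pics/wrist0.png

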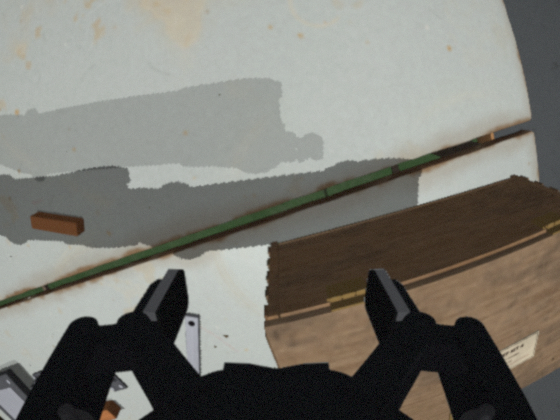

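The top view shows three orange blocks, at (268,187), (415,283) and (197,319). Rough lengths at 2.9 mm/px are 130, 185 and 88 mm, so the one at (268,187) fits. The bar is at (177,205), the hook at (233,217), the fulcrum at (303,214) and the plate at (356,192). Next I'll measure them with the networks.

```bash
cat > h.py <<'E'
from station import status, cams, order, models
import numpy as np, cv2
from scipy.spatial.transform import Rotation as R
def ray(d,uv,obs=None):
    K=d["mtx"]; x=(uv[0]-K[0,2])/K[0,0]; y=(uv[1]-K[1,2])/K[1,1]
    if "T" in d:
        v=np.array([x,y,1.]); T=d["T"]
    else:
        r=np.hypot(x,y); v=np.array([np.sin(r)*x/max(r,1e-9),np.sin(r)*y/max(r,1e-9),np.cos(r)])
        q=obs["tool_rot"]; Tt=np.eye(4); Tt[:3,:3]=R.from_quat([q[1],q[2],q[3],q[0]]).as_matrix(); Tt[:3,3]=obs["eef_pos"]; T=Tt@d["T_tool_cam"]
    return T[:3,3],T[:3,:3]@v
def onz(d,uv,z,obs=None):
    o,v=ray(d,uv,obs); s=(z-o[2])/v[2]; return o+s*v
def tri(a,b):
    (o1,v1),(o2,v2)=a,b
    A=np.stack([v1,-v2],1); s=np.linalg.lstsq(A,o2-o1,rcond=None)[0]
    p,q=o1+s[0]*v1,o2+s[1]*v2
    return (p+q)/2,np.linalg.norm(p-q)
def proj(d,P,obs=None):
    if "T" in d: T=d["T"]
    else:
        q=obs["tool_rot"]; Tt=np.eye(4); Tt[:3,:3]=R.from_quat([q[1],q[2],q[3],q[0]]).as_matrix(); Tt[:3,3]=obs["eef_pos"]; T=Tt@d["T_tool_cam"]
    p=(np.atleast_2d(P)-T[:3,3])@T[:3,:3]; K=d["mtx"]
    if "T" in d: uv=p[:,:2]/p[:,2:]
    else:
        rr=np.hypot(p[:,0],p[:,1]); th=np.arctan2(rr,p[:,2]); uv=p[:,:2]/np.maximum(rr,1e-9)[:,None]*th[:,None]
    return uv*[K[0,0],K[1,1]]+[K[0,2],K[1,2]]
E
python3 - <<'E'
from h import *
names=["fixture","fulcrum_top","hook_seat","plate","plate_edge","pry_bar","bar_nose","shim","shim_tip"]
zs=dict(fixture=0,fulcrum_top=.03,hook_seat=.033,plate=0,plate_edge=.024,pry_bar=0,bar_nose=.002,shim=0,shim_tip=.016)
for c in ("top","scene"):
    d=cams.read_camera(c)
    for n in names:
        for r in models.place_of(c,n)[:4]:
            v,u=r["position"]; print(c,n,round(r["score"],2),(round(u,1),round(v,1)),onz(d,(u,v),zs[n]).round(4)[:2])
    for n in ("shim","pry_bar","plate"):
        for r in models.silhouettes(c,n)[:4]:
            m=r["region"].astype(np.uint8); cs,_=cv2.findContours(m,0,1); k=max(cs,key=cv2.contourArea)
            b=cv2.boxPoints(cv2.minAreaRect(k))
            print(c,n,round(r["score"],2),np.round(r["box"]),m.sum(),[onz(d,p,{'shim':.032,'plate':.046,'pry_bar':.01}[n]).round(4)[:2].tolist() for p in b])
E
```

```text
top fixture 0.84 (299.5, 215.6) [0.4723 0.025 ]
top fulcrum_top 0.91 (304.3, 215.4) [0.4705 0.0121]
top fulcrum_top 0.37 (268.7, 190.4) [0.5437 0.1146]
top hook_seat 0.71 (233.4, 224.8) [0.4443 0.2158]
top plate 0.85 (355.5, 196.0) [ 0.5298 -0.1419]
top plate 0.37 (267.9, 187.2) [0.5574 0.1183]
top plate_edge 0.78 (314.7, 194.7) [ 0.5312 -0.019 ]
top pry_bar 0.87 (175.2, 205.0) [0.5055 0.393 ]
top bar_nose 0.66 (197.7, 158.6) [0.6444 0.3279]
top bar_nose 0.66 (289.3, 145.7) [0.6824 0.054 ]
top bar_nose 0.62 (252.8, 140.0) [0.7003 0.1635]
top shim 0.87 (265.7, 186.9) [0.5584 0.1249]
top shim 0.7 (409.2, 282.5) [ 0.275  -0.2936]
top shim 0.61 (195.2, 320.5) [0.1697 0.3288]
top shim_tip 0.68 (182.4, 310.1) [0.202  0.3621]
top shim_tip 0.62 (291.2, 180.9) [0.5734 0.0491]
top shim_tip 0.6 (387.7, 273.2) [ 0.3033 -0.2275]
top shim 0.95 [414. 282.  64.  30.] 875 [[0.2846, -0.2047], [0.324, -0.2186], [0.2681, -0.3899], [0.229, -0.3756]]
top shim 0.71 [267. 186.  47.  15.] 496 [[0.5602, 0.1818], [0.5809, 0.0549], [0.5482, 0.0497], [0.5275, 0.1763]]
top shim 0.67 [197. 323.  38.  19.] 297 [[0.
[... 779 characters left out ...]
4.8, 351.5) [ 0.281  -0.3017]
scene shim 0.7 (207.4, 171.1) [0.498 0.373]
scene shim_tip 0.85 (337.0, 319.4) [ 0.299  -0.2193]
scene shim_tip 0.65 (313.5, 199.4) [0.5813 0.0511]
scene shim_tip 0.17 (363.1, 243.5) [ 0.5261 -0.1407]
scene shim 0.8 [368. 348.  71.  81.] 2286 [[0.2694, -0.211], [0.3342, -0.2175], [0.2732, -0.3946], [0.2172, -0.3835]]
scene shim 0.76 [290. 191.  46.  27.] 755 [[0.4981, 0.1558], [0.5613, 0.1905], [0.5909, 0.053], [0.5287, 0.0246]]
scene pry_bar 0.65 [206. 168. 104.  21.] 685 [[0.3831, 0.4723], [0.6513, 0.3312], [0.6221, 0.2977], [0.3611, 0.4379]]
scene plate 0.73 [363. 239. 122.  99.] 6967 [[0.3847, -0.0531], [0.6797, 0.0434], [0.6742, -0.2278], [0.4038, -0.2769]]
```

The block at top (268,187) / scene (291,192) measures 130 x 33 mm. The others are about 180 and 90 mm, so this is the one. The networks also report a doubtful bar nose at the star and clay ball; the real one is at (0.64, 0.32). I'll confirm block and bar in an enlarged crop and move over the bar.

Run:
```python
import cv2,numpy as np
a=cv2.imread("pics/top0.png")[130:260,140:420]; b=cv2.imread("pics/scene0.png")[140:300,150:430]
cv2.imwrite("pics/crop1.png",np.vstack([cv2.resize(a,(700,325),interpolation=3),]))
cv2.imwrite("pics/crop2.png",cv2.resize(b,(784,448),interpolation=3))
```

```text
(no output)
```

View pics/crop1.png

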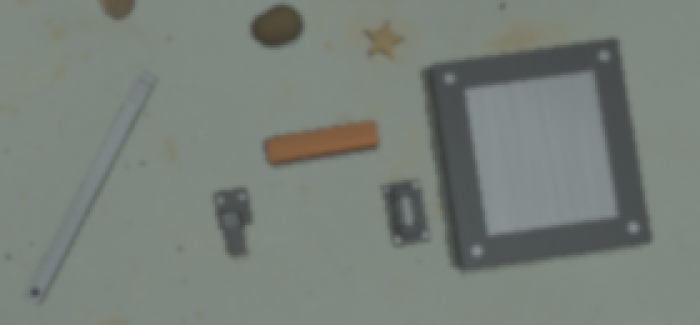

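View pics/crop2.png

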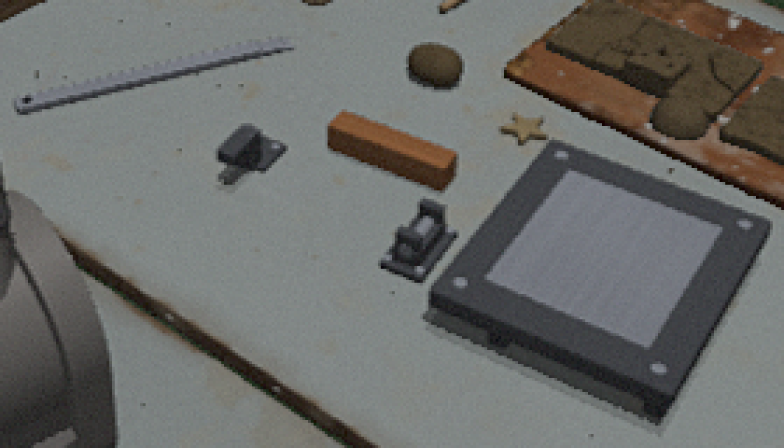

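Emit:
{"method": "move_arm", "body": {"steps": [1, 0, -5, 0, 0, 0, 0, 1, 1, -5, 0, 0, 0, 0, 1, 4, -3, 0, 0, 0, 0, 1, 4, -3, -2.5, 0, 0, -2, 1, 5, -3, -2.5, 0, 0, -2, 1, 5, -3, -2.5, 0, 0, -2, 1, 4.9, -0.6, -2.5, 0, 0, -1, 1, 0, 0, 0, 0, 0, 0]}}

```text
t: 2.25
eef_pos: [0.4412, 0.4221, 0.1691]
tool_rot: [0.001, 0.235, 0.972, -0.002]
contact_force: [-1.4, -1.3, -0.7]
gripper_width: 1.002
```

The crop shows the orange block at (322,142), the bar with its hole at the handle (35,292) and its plain nose at (148,80), the hook at (233,220), the fulcrum at (405,212) and the plate. I'll refine the bar with the wrist camera.

Run:
```python
from h import *
o=status.get_obs(); d=cams.read_camera("wrist"); cv2.imwrite("pics/w1.png",d["pixels"][:,:,::-1])
np.save("w1.npy",d["pixels"]); print(o["eef_pos"].round(4),o["tool_rot"].round(4),o["q"].round(2))
for n,z in (("bar_nose",.002),("pry_bar",0),("fulcrum_top",.03),("hook_seat",.033),("shim_tip",.016)):
    for r in models.place_of("wrist",n)[:2]:
        v,u=r["position"]; print(n,round(r["score"],2),(round(u,1),round(v,1)),onz(d,(u,v),z,o).round(4)[:2])
for r in models.silhouettes("wrist","pry_bar")[:2]:
    m=r["region"].astype(np.uint8); ys,xs=np.nonzero(m)
    P=np.array([onz(d,(x,y),.007,o)[:2] for x,y in zip(xs,ys)]); c=P.mean(0); w,V=np.linalg.eigh(np.cov((P-c).T)); t=(P-c)@V[:,1]
    print(r["score"],len(P),c.round(4),V[:,1].round(4),t.min().round(4),t.max().round(4))
```

```text
[0.4412 0.4221 0.1691] [ 0.0011  0.235   0.972  -0.0023] [-0.96  0.47  0.13  1.8  -0.07  0.88  0.29]
bar_nose 0.78 (275.9, 373.0) [0.643  0.3175]
pry_bar 0.72 (277.2, 266.6) [0.5085 0.3882]
fulcrum_top 0.8 (27.0, 349.6) [0.471  0.0068]
hook_seat 0.81 (101.3, 293.0) [0.4434 0.2167]
shim_tip 0.97 (95.6, 4.8) [0.2002 0.3607]
0.62 5065 [0.4788 0.4023] [-0.8956  0.4449] -0.1684 0.1164
```

View pics/w1.png

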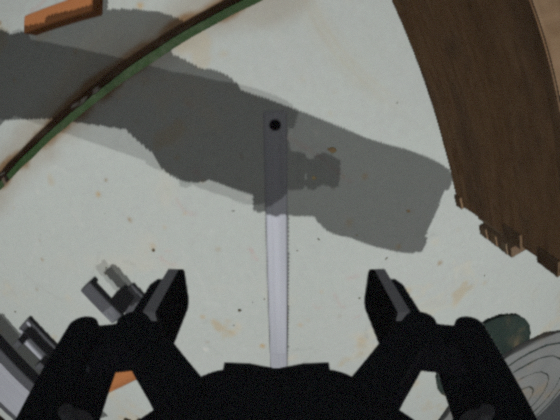

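The wrist view shows the bar running vertically at column ~277, with the handle hole at (275,125), its end at row ~111 and the nose at ~371. I'll compute the ends and the bar's line.

Run:
```python
from h import *
K=np.array([[325.1923,0,275.989],[0,325.1923,209.9759],[0,0,1]])
T=np.array([[-0.0006,-0.9494,-0.3142,0.0794],[1,-0.0006,-0.0002,-0.0001],[0,-0.3142,0.9494,-0.1173],[0,0,0,1]])
d=dict(mtx=K,T_tool_cam=T); o=status.get_obs(); print(o["t"],o["eef_pos"])
im=np.load("w1.npy")
for uv,z in (((275,110.5),.01),((277.5,371),.004),((264.5,118),.01),((287,118),.01),((272,360),.004),((284,360),.004),((275,125),.01),((267,240),.01),((287.5,240),.01)):
    print(uv,onz(d,uv,z,o).round(4))
cv2.imwrite("pics/w1c.png",cv2.resize(im[95:395,230:330,::-1],(200*1,600),interpolation=2))
q=o["tool_rot"]; print(R.from_quat([q[1],q[2],q[3],q[0]]).as_matrix().round(3))
```

```text
2.6 [0.4342848  0.4284993  0.17280161]
(275, 110.5) [0.3663 0.4616 0.01  ]
(277.5, 371) [0.6354 0.3303 0.004 ]
(264.5, 118) [0.368  0.4507 0.01  ]
(287, 118) [0.3766 0.4679 0.01  ]
(272, 360) [0.6147 0.3332 0.004 ]
(284, 360) [0.6212 0.346  0.004 ]
(275, 125) [0.3775 0.456  0.01  ]
(267, 240) [0.4689 0.4019 0.01  ]
(287.5, 240) [0.4776 0.4191 0.01  ]
[[-0.895  0.446  0.   ]
 [ 0.446  0.895  0.001]
 [ 0.     0.001 -1.   ]]
```

View pics/w1c.png

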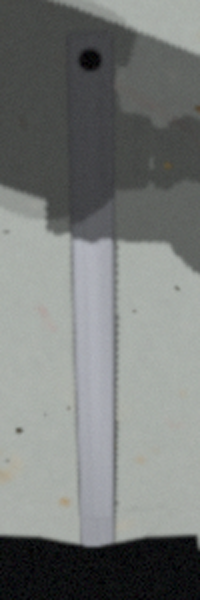

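The bar runs from handle end (0.373, 0.455) to nose (0.642, 0.324), length 299 mm, heading −26°. The middle is (0.508, 0.390), which agrees with the top view. I'll go to the point 45 mm behind the middle, with the gripper pre-closed.

Emit:
{"method": "move_arm", "body": {"steps": [-0.1, 1.1, -0.6, -3, 0, 0, 0.5, -0.1, 1.1, -0.6, -3, 0, 0, 0, -0.1, 1.1, -0.7, -3, 0, 0, 0, -0.1, 0, 0, -2, 0, 0, 0, -0.1, 0, 0, -1, 0, 0, 0, -0.1, 0, 0, 0, 0, 0, 0, -0.1, 0, 0, 0, 0, 0, 0]}}

```text
t: 3.3
eef_pos: [0.4684, 0.4093, 0.053]
tool_rot: [0.0, 0.226, 0.974, 0.001]
contact_force: [-0.2, 0.2, 0.5]
gripper_width: 0.45
```

Run:
```python
from h import *
o=status.get_obs(); d=cams.read_camera("wrist"); cv2.imwrite("pics/w2.png",d["pixels"][:,:,::-1])
print(o["t"],o["eef_pos"].round(4),o["tool_rot"].round(4),o["contact_force"].round(2),o["gripper_width"])
print(status.get_obs()["eef_pos"].round(4))
q=o["tool_rot"]; print(R.from_quat([q[1],q[2],q[3],q[0]]).as_matrix().round(3))
```

```text
3.3 [0.4684 0.4093 0.053 ] [2.000e-04 2.255e-01 9.742e-01 8.000e-04] [-0.16  0.19  0.53] 0.4502103314458277
[0.4687 0.4094 0.0534]
[[-0.898  0.439  0.001]
 [ 0.439  0.898  0.001]
 [-0.     0.002 -1.   ]]
```

View pics/w2.png

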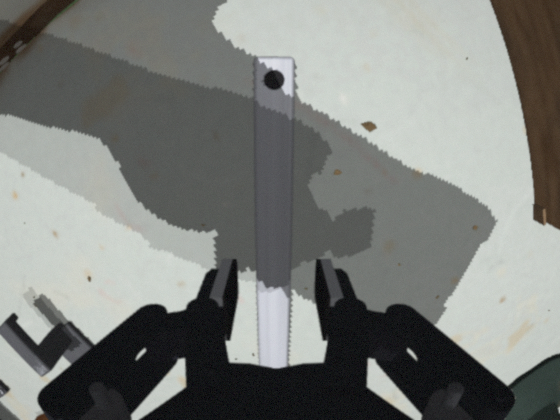

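The bar (columns 257–292) is centred between the jaws (237–317). I'll lower and grip.

Emit:
{"method": "move_arm", "body": {"steps": [-0.1, 0, 0, -1.2, 0, 0, 0, -0.1, 0, 0, -0.8, 0, 0, 0, -0.1, 0, 0, -0.4, 0, 0, 0, -0.1, 0, 0, -0.2, 0, 0, 0, -0.1, 0, 0, 0, 0, 0, 0], "newtons": 60}}

```text
t: 3.85
eef_pos: [0.4684, 0.408, 0.0255]
tool_rot: [-0.0, 0.226, 0.974, -0.0]
contact_force: [0.2, -0.6, 0.8]
gripper_width: 0.448
```

Emit:
{"method": "move_arm", "body": {"steps": [-0.6, 0, 0, 0, 0, 0, 0, -1, 0, 0, 0, 0, 0, 0, -1, 0, 0, 0, 0, 0, 0, -1, 0, 0, 0, 0, 0, 0, -1, 0, 0, 0, 0, 0, 0], "newtons": 60}}

```text
t: 4.35
eef_pos: [0.4688, 0.4083, 0.0264]
tool_rot: [0.0, 0.226, 0.974, 0.0]
contact_force: [-1.0, -1.0, 4.6]
gripper_width: 0.211
```

Emit:
{"method": "move_arm", "body": {"steps": [-1, 0, 0, 2, 0, 0, 0, -1, 0, 0, 4, 0, 0, 0, -1, 0, 0, 4, 0, 0, 0, -1, 0, 0, 4, 0, 0, 0, -1, 0, 0, 2, 0, 0, 0, -1, 0, 0, 0, 0, 0, 0]}}

```text
t: 4.95
eef_pos: [0.4697, 0.4093, 0.1888]
tool_rot: [0.001, 0.226, 0.974, 0.002]
contact_force: [1.2, -0.2, -3.4]
gripper_width: 0.213
```

Emit:
{"method": "move_arm", "body": {"steps": [-1, 0, -2, 0, 0, 0, -7, -1, 0, -4, 0, 0, 0, -8, -1, -0.5, -4, 0, 0, 0, -8, -1, -0.5, -4, 0, 0, 0, -8, -1, -0.5, -4, 0, 0, 0, -8, -1, -0.4, -3, 0, 0, 0, -8, -1, 0, -2, 0, 0, 0, -7.8, -1, 0, 0, 0, 0, 0, 0]}}

```text
t: 5.75
eef_pos: [0.448, 0.1741, 0.184]
tool_rot: [-0.0, 0.652, 0.758, -0.002]
contact_force: [-0.3, 0.5, -3.9]
gripper_width: 0.208
```

Run:
```python
from h import *
o=status.get_obs(); d=cams.read_camera("wrist"); cv2.imwrite("pics/w3.png",d["pixels"][:,:,::-1]); np.save("w3.npy",d["pixels"])
print(o["t"],o["eef_pos"].round(4),o["q"].round(2),o["contact_force"].round(2),o["gripper_width"])
for n,z in (("bar_nose",.15),("fulcrum_top",.03),("hook_seat",.033),("plate_edge",.024)):
    for r in models.place_of("wrist",n)[:2]:
        v,u=r["position"]; print(n,round(r["score"],2),(round(u,1),round(v,1)),onz(d,(u,v),z,o).round(4)[:2])
q=o["tool_rot"]; M=R.from_quat([q[1],q[2],q[3],q[0]]).as_matrix();print(M.round(4).tolist())
```

```text
5.75 [0.448  0.1741 0.184 ] [-0.84  0.26  0.4   2.1  -0.14  0.81 -0.21] [-0.34  0.51 -3.89] 0.2082547537679566
[[-0.1499, 0.9887, -0.0034], [0.9887, 0.1499, -0.0034], [-0.0028, -0.0038, -1.0]]
```

View pics/w3.png

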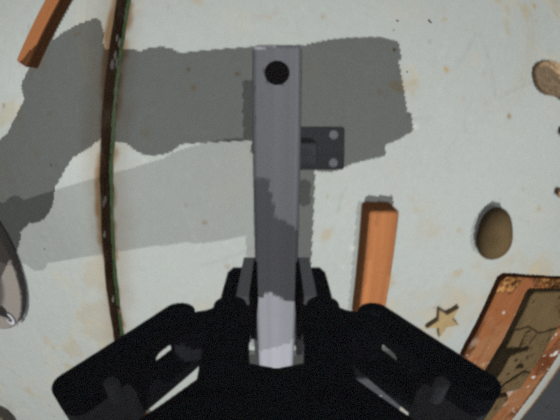

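The bar hangs well in the grip (0.35 kg weight felt), with the hook foot at (322,148) and the block at (377,255). I'll fit the fixture and plate poses by overlaying models on the first top and scene pictures.

```bash
cat > ov.py <<'E'
from h import *
C={}
C["top"]=dict(mtx=np.array([[394.1392,0,287.6475],[0,394.1392,211.4336],[0,0,1]]),T=np.array([[-0.005,-0.9964,0.0848,0.3858],[-1,0.0048,-0.0025,0.0629],[0.0021,-0.0848,-0.9964,1.1625],[0,0,0,1]]))
C["scene"]=dict(mtx=np.array([[500.3562,0,281.1403],[0,500.3562,204.7428],[0,0,1]]),T=np.array([[0.6334,-0.497,0.5931,-0.2798],[-0.7736,-0.4262,0.4689,-0.5192],[0.0198,-0.7558,-0.6545,0.8848],[0,0,0,1]]))
def rect(x0,x1,y0,y1,z): return np.array([[x0,y0,z],[x1,y0,z],[x1,y1,z],[x0,y1,z]])/1000.
def world(P,pose):
    x,y,a=pose; M=np.array([[np.sin(a),np.cos(a),0],[-np.cos(a),np.sin(a),0],[0,0,1]])
    return P@M.T+[x,y,0]
FIX=[rect(-22,22,-37,37,3),rect(-12,12,-17,17,42),rect(-210,-190,-15,34,43),rect(-210,-190,16,34,0)]
PL=[rect(-110,110,-120,120,46),rect(-110,110,-120,120,24)]
SH=[rect(-65,65,-15,15,32),rect(-65,65,-15,15,0)]
def over(img,cam,items,box,s):
    u0,u1,v0,v1=box; im=cv2.resize(img[v0:v1,u0:u1],None,fx=s,fy=s,interpolation=cv2.INTER_CUBIC)
    im=cv2.convertScaleAbs(im,alpha=1.5)
    for P,pose,col in items:
        uv=(proj(C[cam],world(P,pose))-[u0-.5,v0-.5])*s-.5
        cv2.polylines(im,[np.round(uv*8).astype(np.int32)],True,col,1,cv2.LINE_AA,3)
    return im
E
cat > run.py <<'E'
import sys
from ov import *
tag=sys.argv[1]; fp=eval(sys.argv[2]); pp=eval(sys.argv[3]); sp=eval(sys.argv[4])
it=[(P,fp,(0,255,255)) for P in FIX]+[(P,pp,(0,255,0)) for P in PL]+[(P,sp,(255,0,0)) for P in SH]
a=over(cv2.imread("pics/top0.png"),"top",it,(215,415,140,250),4)
b=over(cv2.imread("pics/scene0.png"),"scene",it,(215,435,150,295),3.6)
cv2.imwrite(f"pics/ovt{tag}.png",a); cv2.imwrite(f"pics/ovs{tag}.png",b)
E
python3 run.py 1 "(.473,.0145,.157)" "(.540,-.1336,.166)" "(.5542,.1157,.162)"
```

```text
(no output)
```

View pics/ovt1.png

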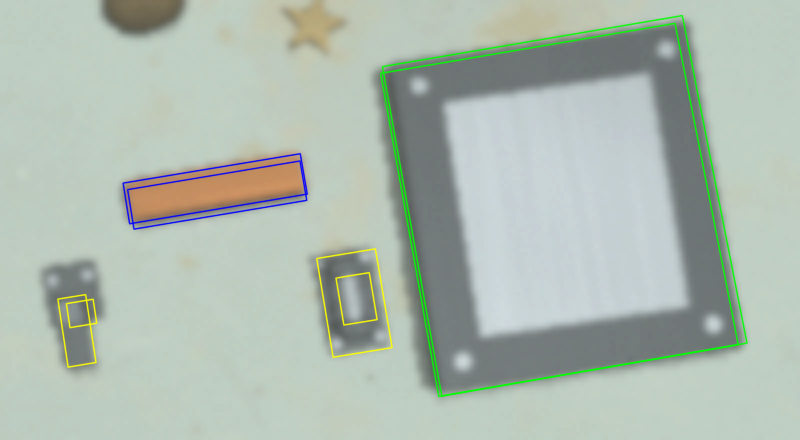

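View pics/ovs1.png

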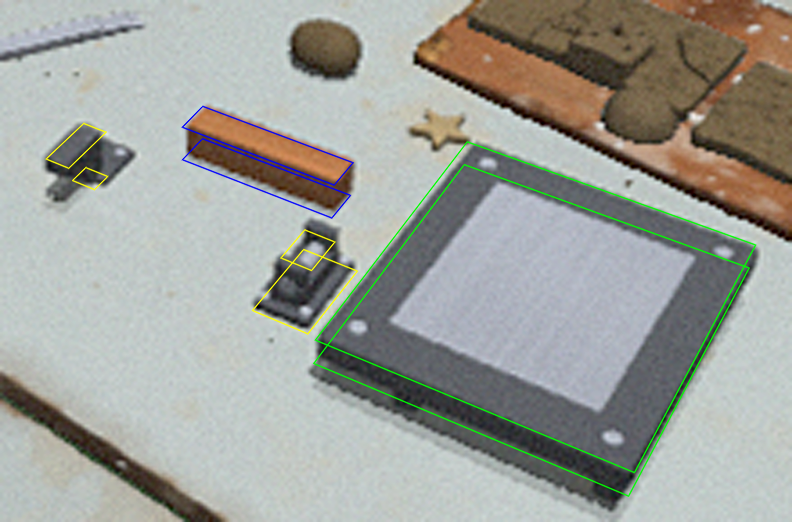

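```bash
cat > fit.py <<'E'
from ov import *
from scipy.optimize import least_squares
def px(l,box,s): return (np.array(l,float)+.5)/s+np.array([box[0],box[2]])-.5
t=px([(420,86),(667,50),(713,324),(463,361),(445,101),(652,73),(689,307),(481,337)],(215,0,140),4)
s=px([(488,163),(724,252),(613,437),(358,327),(497,183),(694,257),(601,411),(391,322)],(215,0,150),3.6)
sg=np.array([[-1,1],[1,1],[1,-1],[-1,-1]])
def pts(p):
    a=np.c_[sg*[p[3],p[4]],np.full(4,.046)]; b=np.c_[sg*[p[5],p[6]],np.full(4,.046)]
    return world(np.r_[a,b],p[:3])
x0=[.54,-.1336,.166,.09,.1,.07,.09]
for w in ((1,1),(1,0),(0,1)):
    f=lambda p: np.r_[w[0]*(proj(C["top"],pts(p))-t).ravel(),w[1]*(proj(C["scene"],pts(p))-s).ravel()]
    r=least_squares(f,x0); print(w,r.x.round(4),np.abs(r.fun).mean().round(2))
E
python3 fit.py
python3 - <<'E'
import cv2,numpy as np
a=cv2.imread("pics/top0.png"); b=cv2.imread("pics/scene0.png")
f=lambda im,u,v,w,h,s: cv2.convertScaleAbs(cv2.resize(im[v:v+h,u:u+w],None,fx=s,fy=s,interpolation=2),alpha=1.7)
A=np.hstack([f(a,215,195,40,40,8),f(a,285,195,40,40,8)]); B=np.hstack([f(b,220,175,40,40,8),f(b,280,200,40,40,8)])
cv2.imwrite("pics/fx.png",cv2.resize(np.vstack([A,B]),(600,600)))
E
```

```text
(1, 1) [ 0.5409 -0.1354  0.1412  0.0899  0.0999  0.0747  0.0846] 0.39
(1, 0) [ 0.5395 -0.136   0.1381  0.0899  0.0999  0.075   0.0854] 0.06
(0, 1) [ 0.5429 -0.1345  0.144   0.0899  0.1003  0.0745  0.0839] 0.05
```

View pics/fx.png

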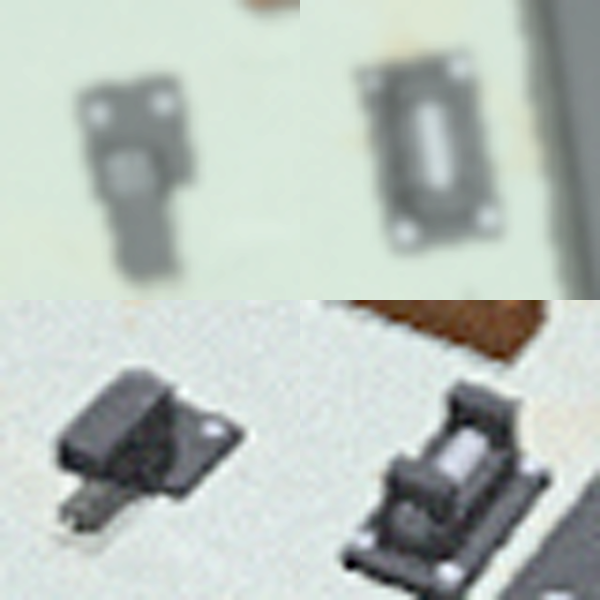

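```bash
cat > fit2.py <<'E'
from ov import *
from scipy.optimize import least_squares
k=7.5
def px(l,off,org): return (np.array(l,float)-off+.5)/k+org-.5
tf=px([(370,79),(459,65),(489,216),(405,233),(433,146)],np.array([300,0]),np.array([285,195]))
th=px([(118,280),(181,275)],np.array([0,0]),np.array([215,195]))
sf=px([(447,573),(535,470),(360,541),(460,456)],np.array([300,300]),np.array([280,200]))
sh=px([(60,435),(105,457),(135,370),(174,386)],np.array([0,300]),np.array([220,175]))
def P(p):
    x,y,a,hx,hy,z=p
    f=[[-hx,hy,z],[hx,hy,z],[hx,-hy,z],[-hx,-hy,z],[0,0,.0295]]
    h=np.array([[-210,-15,43],[-190,-15,43],[-210,34,43],[-190,34,43]])/1000
    A=proj(C["top"],world(np.r_[f,h[:2]],p[:3])); B=proj(C["scene"],world(np.r_[np.array(f)[[2,1,3,4]],h],p[:3]))
    return A-np.r_[tf,th],B-np.r_[sf,sh]
for w in ((1,1),(1,0.02),(0.02,1)):
    def f(p):
        A,B=P(p); return np.r_[w[0]*A.ravel(),w[1]*B.ravel(),(p[5]-.006)*300]
    r=least_squares(f,[.473,.015,.157,.016,.03,.006]); print(w,r.x.round(4)); A,B=P(r.x); print(A.round(2).tolist(),B.round(2).tolist())
E
python3 fit2.py
```

```text
(1, 1) [0.4762 0.0174 0.1748 0.0169 0.0305 0.0096]
[[0.74, -0.28], [0.17, -0.45], [-0.03, -0.22], [-0.18, -0.43], [0.14, -0.61], [0.52, -0.49], [-0.93, -1.08]] [[0.54, 0.82], [-0.19, 0.19], [0.25, 0.3], [-1.16, 1.05], [-0.92, 0.87], [-0.55, 0.42], [-0.71, -0.44], [0.36, -0.2]]
(1, 0.02) [0.4754 0.0176 0.1827 0.0173 0.0307 0.006 ]
[[0.44, 0.16], [0.06, -0.14], [0.03, 0.12], [-0.3, 0.04], [0.07, -0.31], [0.59, 0.39], [-0.87, -0.26]] [[0.4, 2.09], [-0.44, 1.29], [-0.17, 1.53], [-1.44, 1.19], [-1.53, 1.35], [-1.12, 0.88], [-1.41, -0.02], [-0.31, 0.19]]
(0.02, 1) [0.479  0.0183 0.1783 0.0164 0.0309 0.0079]
[[0.52, -1.29], [-0.41, -1.44], [-0.49, -0.95], [-0.27, -1.18], [-0.18, -1.54], [0.27, -1.19], [-1.18, -1.81]] [[0.67, 0.61], [-0.0, -0.22], [0.74, 0.27], [-0.79, 0.33], [-0.59, 0.38], [-0.22, -0.08], [-0.46, -0.92], [0.62, -0.7]]
```

Run:
```python
from ov import *
K=np.array([[325.1923,0,275.989],[0,325.1923,209.9759],[0,0,1]])
T=np.array([[-0.0006,-0.9494,-0.3142,0.0794],[1,-0.0006,-0.0002,-0.0001],[0,-0.3142,0.9494,-0.1173],[0,0,0,1]])
d=dict(mtx=K,T_tool_cam=T); 
M=np.array([[-0.1499, 0.9887, -0.0034], [0.9887, 0.1499, -0.0034], [-0.0028, -0.0038, -1.0]]); q=R.from_matrix(M).as_quat()
o=dict(eef_pos=np.array([.448,.1741,.184]),tool_rot=np.r_[q[3],q[:3]])
im=np.load("w3.npy")[:,:,::-1].copy(); im=cv2.resize(im,None,fx=2,fy=2,interpolation=2)
fp=(.4772,.018,.177); sp=(.556,.1165,.162)
h=world(np.array([[-.2-.017*0,.034,.043],[-.210,.034,.043],[-.19,.034,.043]]),fp)
for P,pp,c in [(p,fp,(0,255,255)) for p in FIX[2:]]+[(p,sp,(255,0,0)) for p in SH]:
    uv=proj(d,world(P,pp),o)*2+.5; cv2.polylines(im,[np.round(uv).astype(np.int32)],True,c,1,cv2.LINE_AA)
cv2.imwrite("pics/w3o.png",im[60:640,400:1000])
```

```text
(no output)
```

View pics/w3o.png

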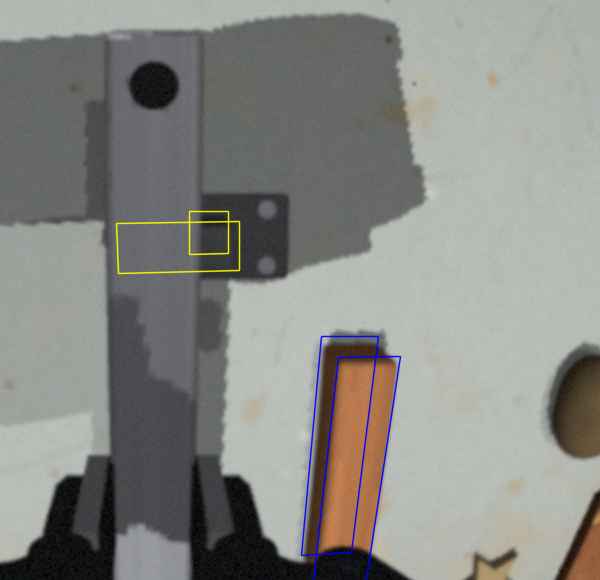

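The overlay matches the block within about 1 mm and the hook within about 2 mm. The poses are therefore consistent across all three cameras: fixture (0.4772, 0.018, a=0.177) and plate (0.541, −0.135, a=0.141), with the edge about 51 mm past the ridge. Next is the bar in the grip, and a planner that prints deltas.

```bash
cat > plan.py <<'E'
from ov import *
FP=(.4772,.018,.177)
G=dict(g=-.045,h=.026)   # TCP in bar frame: x=g, z=h
def fw(P): return world(np.atleast_2d(P),FP)[0]
def tcp(L,p,yaw,yr,dz=0.,yoff=0.):
    """bar over ridge: nose L beyond tangent point along bar, pitch p nose down, yaw in fixture, ridge y."""
    # in the vertical plane of bar
    t=np.array([.007*np.sin(p),.023+.007*np.cos(p)+dz]); e=np.array([np.cos(p),-np.sin(p)]); n=np.array([np.sin(p),np.cos(p)])
    b=t+(G["g"]-(.150-L))*e+G["h"]*n
    nose=t+L*e
    pos=fw([b[0]*np.cos(yaw),yr+b[0]*np.sin(yaw),b[1]])
    a=FP[2]+yaw
    ex=np.array([np.sin(a),-np.cos(a),0]); f=np.array([np.cos(a),np.sin(a),0])
    # level tool: x_tool=-bar dir, y_tool=+f, z=-z
    R0=np.c_[-ex,f,[0,0,-1]]
    Rt=R.from_rotvec(p*f).as_matrix()@R0
    return pos,Rt,nose
def cur():
    o=status.get_obs(); q=o["tool_rot"]; return o,R.from_quat([q[1],q[2],q[3],q[0]]).as_matrix()
def delta(pos,Rt):
    o,M=cur(); rv=R.from_matrix(Rt@M.T).as_rotvec(degrees=True)
    print("t",round(o["t"],2),"pos",o["eef_pos"].round(4),"F",o["contact_force"].round(1),"w",round(o["gripper_width"],3))
    print("target",pos.round(4),"d cm",((pos-o["eef_pos"])*100).round(2),"rv deg",rv.round(2))
def bar_state():
    """where the gripped bar is in fixture frame"""
    o,M=cur(); x,y,a=FP; B=np.array([[np.sin(a),np.cos(a),0],[-np.cos(a),np.sin(a),0],[0,0,1]])
    ex=B.T@(-M[:,0]); ey=B.T@M[:,1]; nz=B.T@(-M[:,2]); T=B.T@(o["eef_pos"]-[x,y,0])
    at=lambda bx,bz=0:T+ex*(bx-G["g"])+nz*(bz-G["h"])
    f=lambda v:(v*1000).round(1)
    s=lambda X:at(G["g"]+(X-T[0])/ex[0])
    print("t",round(o["t"],2),"F",o["contact_force"].round(1),"tau",o["torque"].round(2),"w",round(o["gripper_width"],3),"pitch",round(float(np.arcsin(-ex[2])),3),"yaw",round(float(np.arctan2(ex[1],ex[0])),3))
    print(" tcp",o["eef_pos"].round(4)," fix tcp",f(T)," nose",f(at(.15)),"under@ridge",f(s(0)),"under@hook",f(s(-.2)),"handle",f(at(-.15)))
E
python3 - <<'E'
from plan import *
K=np.array([[325.1923,0,275.989],[0,325.1923,209.9759],[0,0,1]])
T=np.array([[-0.0006,-0.9494,-0.3142,0.0794],[1,-0.0006,-0.0002,-0.0001],[0,-0.3142,0.9494,-0.1173],[0,0,0,1]])
M=np.array([[-0.1499, 0.9887, -0.0034], [0.9887, 0.1499, -0.0034], [-0.0028, -0.0038, -1.0]]); q=R.from_matrix(M).as_quat()
o=dict(eef_pos=np.array([.448,.1741,.184]),tool_rot=np.r_[q[3],q[:3]]); d=dict(mtx=K,T_tool_cam=T)
for uv in ((277,46),(253,48),(300,48),(277,72)):
    p=onz(d,uv,.168,o); print(uv,((M.T@(p-o["eef_pos"]))*1000).round(1))
bar_state()
for L in (.036,.078):
    pos,Rt,nose=tcp(L,.33,.134,-.003,dz=.02 if L<.05 else 0); print(nose); delta(pos,Rt)
E
```

```text
(277, 46) [104.2   0.3  15.7]
(253, 48) [103.5  -9.3  15.7]
(300, 48) [103.5   9.5  15.7]
(277, 72) [93.4  0.3 15.7]
t 6.0 F [ 0.4  0.  -2.8] tau [0.1  0.02 0.  ] w 0.212 pitch -0.0 yaw -0.016
 tcp [0.4493 0.1793 0.1853]  fix tcp [-163.7    0.9  185.3]  nose [ 31.3  -2.2 159.4] under@ridge [  0.   -1.7 159.4] under@hook [-200.     1.5  159.3] handle [-268.6    2.5  159.3]
[0.03632583 0.03795675]
t 6.0 pos [0.4493 0.1793 0.1853] F [ 0.4  0.  -2.8] w 0.212
target [0.4315 0.1505 0.1257] d cm [-1.78 -2.88 -5.96] rv deg [18.42  4.39  8.5 ]
[0.0760596  0.00434694]
t 6.0 pos [0.4493 0.1793 0.1853] F [ 0.4  0.  -2.8] w 0.212
target [0.4436 0.1127 0.0921] d cm [-0.56 -6.66 -9.32] rv deg [18.42  4.39  8.5 ]
```

Emit:
{"method": "move_arm", "body": {"steps": [-1, -0.6, -1, -1, 6, 1.5, 3, -1, -0.6, -1, -2, 6, 1.5, 3, -1, -0.6, -0.9, -2, 6.4, 1.4, 2.5, -1, 0, 0, -1, 0, 0, 0, -1, 0, 0, 0, 0, 0, 0, -1, 0, 0, 0, 0, 0, 0]}}

```text
t: 6.6
eef_pos: [0.4333, 0.1542, 0.1326]
tool_rot: [-0.117, 0.59, 0.795, 0.082]
contact_force: [1.3, 0.5, -3.2]
gripper_width: 0.209
```

```bash
sed -i 's/g=-.045,h=.026)/g=-.046,h=.0262)/' plan.py
python3 - <<'E'
from plan import *
bar_state()
pos,Rt,nose=tcp(.036,.33,.134,-.003,dz=.005); delta(pos,Rt)
d=cams.read_camera("top"); e=cams.read_camera("scene"); w=cams.read_camera("wrist"); 
f=lambda d,u,v,wd,h,s: cv2.convertScaleAbs(cv2.resize(d["pixels"][v:v+h,u:u+wd,::-1],None,fx=s,fy=s,interpolation=2),alpha=1.5)
cv2.imwrite("pics/p4.png",np.vstack([f(d,200,160,160,75,5),f(e,200,140,160,120,5)[:300]])); cv2.imwrite("pics/w4.png",w["pixels"][:,:,::-1])
E
```

```text
t 6.6 F [ 1.3  0.5 -3.2] tau [-0.36 -0.13  0.02] w 0.209 pitch 0.287 yaw 0.115
 tcp [0.4333 0.1542 0.1326]  fix tcp [-141.8  -19.3  132.6]  nose [37.6  1.2 52. ] under@ridge [-7.3 -4.  65.3] under@hook [-207.3  -27.   124.8] handle [-248.3  -31.8  137. ]
t 6.6 pos [0.4333 0.1542 0.1326] F [ 1.3  0.5 -3.2] w 0.209
target [0.4312 0.1513 0.1113] d cm [-0.2  -0.29 -2.14] rv deg [2.48 0.3  0.95]
```

View pics/p4.png

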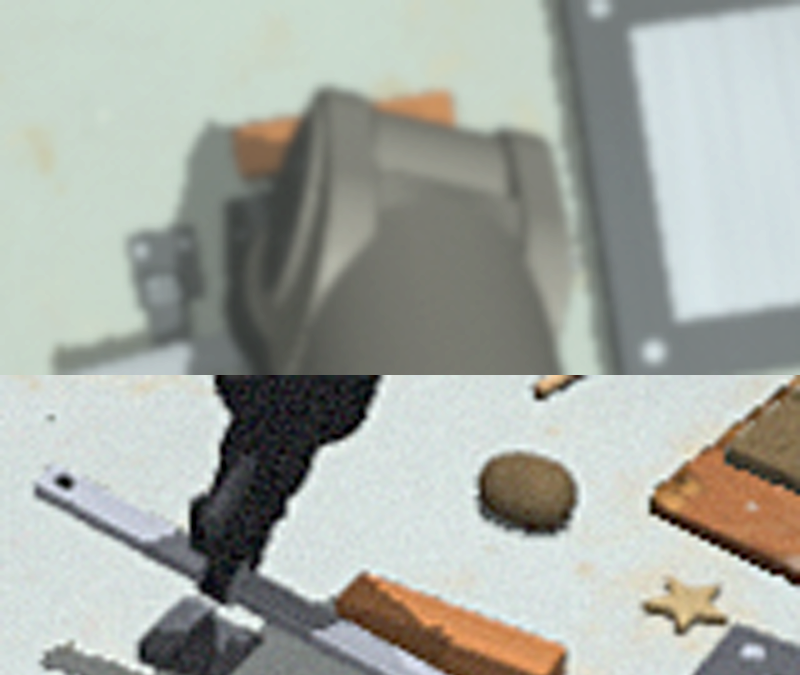

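View pics/w4.png

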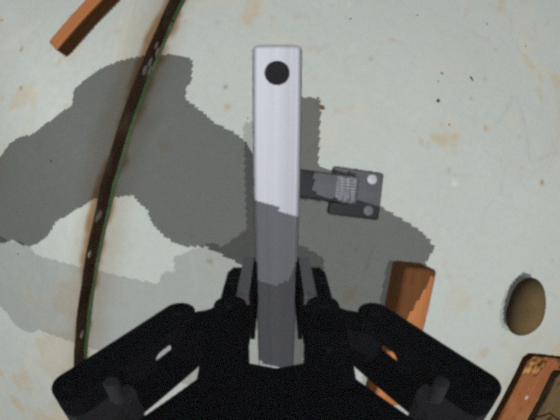

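The bar sits unchanged in the grip and its handle passes on the robot side of the hook arm, at (320,185) in the wrist view. I'll lower to about 5 mm above the ridge.

Emit:
{"method": "move_arm", "body": {"steps": [-1, -0.1, -0.2, -0.6, 2.4, 0.3, 1, -1, -0.1, -0.1, -0.8, 0, 0, 0, -1, 0, 0, -0.6, 0, 0, 0, -1, 0, 0, 0, 0, 0, 0, -1, 0, 0, 0, 0, 0, 0]}}

```text
t: 7.25
eef_pos: [0.431, 0.1501, 0.1124]
tool_rot: [-0.133, 0.581, 0.797, 0.096]
contact_force: [1.2, 0.2, -3.1]
gripper_width: 0.212
```

Run:
```python
from plan import *
bar_state()
pos,Rt,nose=tcp(.036,.33,.134,-.003,dz=.0); delta(pos,Rt)
e=cams.read_camera("scene")
f=lambda d,u,v,wd,h,s: cv2.convertScaleAbs(cv2.resize(d["pixels"][v:v+h,u:u+wd,::-1],None,fx=s,fy=s,interpolation=2),alpha=1.5)
cv2.imwrite("pics/s5.png",f(e,210,160,130,100,6));
```

```text
t 7.25 F [ 1.2  0.2 -3.1] tau [-0.47 -0.17 -0.01] w 0.212 pitch 0.329 yaw 0.133
 tcp [0.431  0.1501 0.1124]  fix tcp [-138.2  -22.2  112.4]  nose [37.2  1.2 24.3] under@ridge [-8.4 -4.9 40. ] under@hook [-208.4  -31.7  108.9] handle [-244.2  -36.5  121.3]
t 7.25 pos [0.431  0.1501 0.1124] F [ 1.2  0.2 -3.1] w 0.212
target [0.4312 0.1513 0.1063] d cm [ 0.03  0.12 -0.62] rv deg [ 0.05 -0.03  0.03]
```

View pics/s5.png

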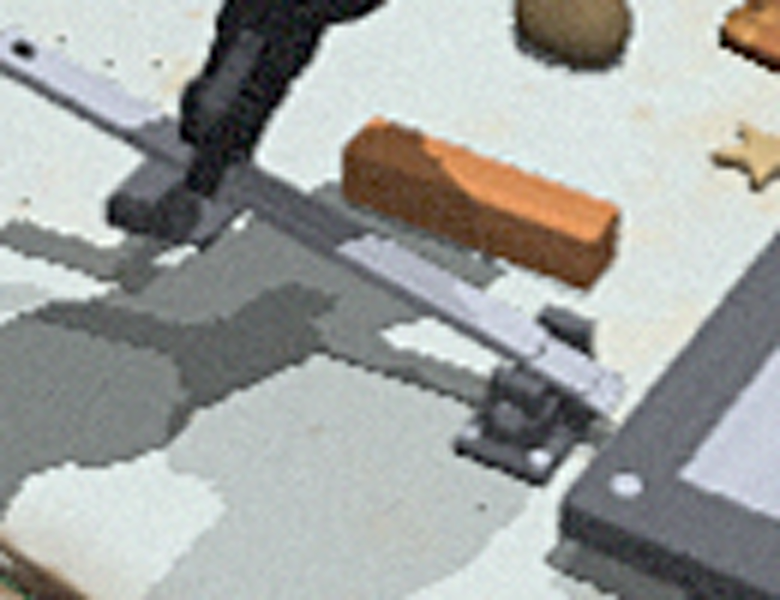

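The nose is between the cheeks, above the ridge at (560,370) in this crop, with its tip short of the plate edge. I'll lower gently to contact.

Emit:
{"method": "move_arm", "body": {"steps": [-1, 0, 0.1, -0.3, 0, 0, 0, -1, 0, 0, -0.2, 0, 0, 0, -1, 0, 0, 0, 0, 0, 0, -1, 0, 0, 0, 0, 0, 0]}}

```text
t: 7.7
eef_pos: [0.4311, 0.1508, 0.1075]
tool_rot: [-0.133, 0.582, 0.797, 0.097]
contact_force: [0.3, 0.3, -2.6]
gripper_width: 0.21
```

```bash
sed -i 's|s=lambda X:at(G\["g"\]+(X-T\[0\])/ex\[0\])|s=lambda X:at(G["g"]+(X-at(G["g"])[0])/ex[0])|' plan.py
python3 - <<'E'
from plan import *
bar_state()
for L,p in ((.036,.33),(.05,.33),(.065,.33),(.078,.33)):
    pos,Rt,nose=tcp(L,p,.134,-.003,dz=.001); delta(pos,Rt)
E
```

```text
t 7.7 F [ 0.3  0.3 -2.6] tau [-0.45 -0.14  0.05] w 0.21 pitch 0.33 yaw 0.133
 tcp [0.4311 0.1508 0.1075]  fix tcp [-138.8  -22.   107.5]  nose [36.6  1.4 19.3] under@ridge [ 0.  -3.5 31.9] under@hook [-200.   -30.2  100.9] handle [-244.8  -36.2  116.4]
t 7.7 pos [0.4311 0.1508 0.1075] F [ 0.3  0.3 -2.6] w 0.21
target [0.4312 0.1513 0.1073] d cm [ 0.01  0.06 -0.02] rv deg [ 0.03 -0.01  0.06]
t 7.7 pos [0.4311 0.1508 0.1075] F [ 0.3  0.3 -2.6] w 0.21
target [0.4353 0.1387 0.1027] d cm [ 0.42 -1.2  -0.48] rv deg [ 0.03 -0.01  0.06]
t 7.7 pos [0.4311 0.1508 0.1075] F [ 0.3  0.3 -2.6] w 0.21
target [0.4396 0.1252 0.0979] d cm [ 0.85 -2.56 -0.96] rv deg [ 0.03 -0.01  0.06]
t 7.7 pos [0.4311 0.1508 0.1075] F [ 0.3  0.3 -2.6] w 0.21
target [0.4434 0.1135 0.0936] d cm [ 1.23 -3.73 -1.38] rv deg [ 0.03 -0.01  0.06]
```

Emit:
{"method": "move_arm", "body": {"steps": [-1, 0.21, -0.6, -0.26, 0, 0, 0, -1, 0.21, -0.6, -0.26, 0, 0, 0, -1, 0.21, -0.65, -0.25, 0, 0, 0, -1, 0.21, -0.65, -0.25, 0, 0, 0, -1, 0, 0, 0, 0, 0, 0]}}

```text
t: 8.2
eef_pos: [0.4399, 0.1241, 0.0968]
tool_rot: [-0.132, 0.583, 0.796, 0.096]
contact_force: [0.3, -0.8, -1.8]
gripper_width: 0.213
```

Run:
```python
from plan import *
bar_state()
for L,p in ((.065,.33),(.078,.33)):
    pos,Rt,nose=tcp(L,p,.134,-.003,dz=.0); delta(pos,Rt)
e=cams.read_camera("scene")
f=lambda d,u,v,wd,h,s: cv2.convertScaleAbs(cv2.resize(d["pixels"][v:v+h,u:u+wd,::-1],None,fx=s,fy=s,interpolation=2),alpha=1.5)
cv2.imwrite("pics/s6.png",f(e,270,190,65,50,10));
```

```text
t 8.2 F [ 0.3 -0.8 -1.8] tau [-0.66 -0.25  0.01] w 0.213 pitch 0.329 yaw 0.13
 tcp [0.4399 0.1241 0.0968]  fix tcp [-111.1  -18.    96.8]  nose [64.5  5.   8.8] under@ridge [-0.  -3.5 30.9] under@hook [-200.   -29.7   99.7] handle [-217.   -31.9  105.6]
t 8.2 pos [0.4399 0.1241 0.0968] F [ 0.3 -0.8 -1.8] w 0.213
target [0.4396 0.1252 0.0969] d cm [-0.03  0.11  0.  ] rv deg [ 0.09 -0.02  0.19]
t 8.2 pos [0.4399 0.1241 0.0968] F [ 0.3 -0.8 -1.8] w 0.213
target [0.4434 0.1135 0.0926] d cm [ 0.34 -1.06 -0.42] rv deg [ 0.09 -0.02  0.19]
```

View pics/s6.png

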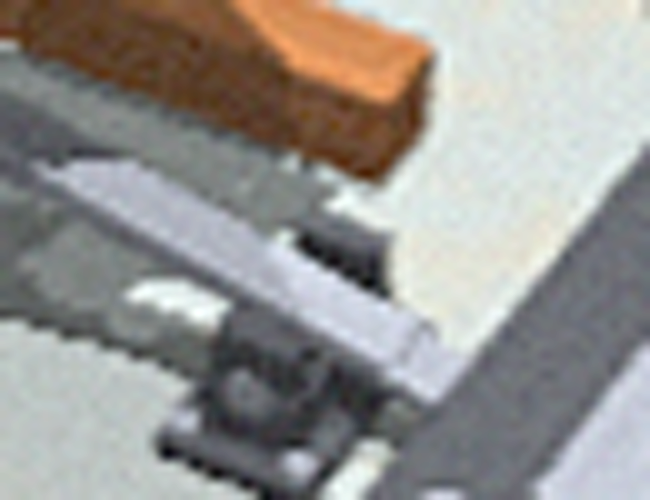

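The nose has entered under the edge (430,380). I'll slide in the last 12 mm.

Emit:
{"method": "move_arm", "body": {"steps": [-1, 0.17, -0.53, -0.2, 0, 0, 0, -1, 0.17, -0.53, -0.2, 0, 0, 0, -1, 0, 0, 0, 0, 0, 0]}}

```text
t: 8.55
eef_pos: [0.4432, 0.1142, 0.093]
tool_rot: [-0.132, 0.582, 0.797, 0.096]
contact_force: [0.6, -1.5, -1.7]
gripper_width: 0.214
```

Run:
```python
from plan import *
bar_state()
for p in (.33,.25,.2,.15,.1,.07):
    pos,Rt,nose=tcp(.0785,p,.134,-.003,dz=.0); print(p,nose.round(4));delta(pos,Rt)
```

```text
t 8.55 F [ 0.6 -1.5 -1.7] tau [-0.72 -0.23  0.02] w 0.214 pitch 0.329 yaw 0.132
 tcp [0.4432 0.1142 0.093 ]  fix tcp [-100.7  -16.5   93. ]  nose [74.8  6.8  4.9] under@ridge [ 0.  -3.2 30.7] under@hook [-200.   -29.7   99.6] handle [-206.6  -30.5  101.8]
0.33 [0.0765 0.0042]
t 8.55 pos [0.4432 0.1142 0.093 ] F [ 0.6 -1.5 -1.7] w 0.214
target [0.4435 0.1131 0.0925] d cm [ 0.03 -0.11 -0.06] rv deg [0.07 0.   0.12]
0.25 [0.0778 0.0104]
t 8.55 pos [0.4432 0.1142 0.093 ] F [ 0.6 -1.5 -1.7] w 0.214
target [0.4419 0.118  0.0842] d cm [-0.13  0.39 -0.88] rv deg [-4.3  -1.39  0.12]
0.2 [0.0783 0.0143]
t 8.55 pos [0.4432 0.1142 0.093 ] F [ 0.6 -1.5 -1.7] w 0.214
target [0.441  0.1208 0.0789] d cm [-0.22  0.66 -1.42] rv deg [-7.03 -2.27  0.12]
0.15 [0.0787 0.0182]
t 8.55 pos [0.4432 0.1142 0.093 ] F [ 0.6 -1.5 -1.7] w 0.214
target [0.4402 0.1234 0.0734] d cm [-0.3   0.92 -1.97] rv deg [-9.75 -3.14  0.12]
0.1 [0.0788 0.0221]
t 8.55 pos [0.4432 0.1142 0.093 ] F [ 0.6 -1.5 -1.7] w 0.214
target [0.4395 0.1256 0.0678] d cm [-0.38  1.14 -2.53] rv deg [-12.48  -4.01   0.13]
0.07 [0.0788 0.0245]
t 8.55 pos [0.4432 0.1142 0.093 ] F [ 0.6 -1.5 -1.7] w 0.214
target [0.4391 0.1269 0.0643] d cm [-0.42  1.27 -2.87] rv deg [-14.12  -4.54   0.13]
```

The nose is at fixture x≈+75, about 24 mm under the edge. I'll start levering with a firmer grip.

Emit:
{"method": "move_arm", "body": {"steps": [-1, -0.05, 0.19, -0.37, -1.75, -0.57, 0, -1, -0.05, 0.19, -0.37, -1.75, -0.57, 0, -1, -0.05, 0.19, -0.36, -1.75, -0.57, 0, -1, -0.05, 0.18, -0.36, -1.75, -0.57, 0, -1, 0, 0, 0, 0, 0, 0], "newtons": 90}}

```text
t: 9.05
eef_pos: [0.4416, 0.1214, 0.079]
tool_rot: [-0.079, 0.587, 0.804, 0.059]
contact_force: [0.0, -7.8, 8.0]
gripper_width: 0.199
```

Run:
```python
from plan import *
bar_state()
for p in (.2,.1,.0,-.07):
    pos,Rt,nose=tcp(.0775,p,.134,-.003,dz=.0); print(p,nose.round(4));delta(pos,Rt)
```

```text
t 9.05 F [ 0.  -7.8  8. ] tau [-1.35  0.05 -0.08] w 0.199 pitch 0.198 yaw 0.132
 tcp [0.4416 0.1214 0.079 ]  fix tcp [-108.   -16.9   79. ]  nose [77.3  7.8 14.7] under@ridge [ 0.  -2.5 30.4] under@hook [-200.   -29.1   70.9] handle [-214.2  -30.9   73.8]
0.2 [0.0773 0.0145]
t 9.05 pos [0.4416 0.1214 0.079 ] F [ 0.  -7.8  8. ] w 0.199
target [0.4407 0.1218 0.0791] d cm [-0.08  0.04  0.01] rv deg [0.07 0.11 0.12]
0.1 [0.0778 0.0222]
t 9.05 pos [0.4416 0.1214 0.079 ] F [ 0.  -7.8  8. ] w 0.199
target [0.4392 0.1266 0.0679] d cm [-0.24  0.52 -1.11] rv deg [-5.39 -1.63  0.12]
0.0 [0.0775 0.03  ]
t 9.05 pos [0.4416 0.1214 0.079 ] F [ 0.  -7.8  8. ] w 0.199
target [0.438  0.1303 0.0562] d cm [-0.36  0.89 -2.28] rv deg [-10.84  -3.38   0.11]
-0.07 [0.0768 0.0354]
t 9.05 pos [0.4416 0.1214 0.079 ] F [ 0.  -7.8  8. ] w 0.199
target [0.4374 0.1322 0.0478] d cm [-0.42  1.08 -3.12] rv deg [-14.66  -4.6    0.11]
```

Emit:
{"method": "move_arm", "body": {"steps": [-1, -0.05, 0.14, -0.37, -1.8, -0.57, 0, -1, -0.05, 0.14, -0.37, -1.8, -0.57, 0, -1, -0.05, 0.14, -0.37, -1.8, -0.57, 0, -1, 0, 0, 0, 0, 0, 0]}}

```text
t: 9.45
eef_pos: [0.4405, 0.1255, 0.0681]
tool_rot: [-0.04, 0.589, 0.806, 0.03]
contact_force: [0.5, -7.1, 10.2]
gripper_width: 0.198
```

Run:
```python
from plan import *
bar_state()
for p in (.1,.0,-.07):
    pos,Rt,nose=tcp(.0775,p,.134,-.003,dz=.0); print(p,nose.round(4));delta(pos,Rt)
e=cams.read_camera("scene")
f=lambda d,u,v,wd,h,s: cv2.convertScaleAbs(cv2.resize(d["pixels"][v:v+h,u:u+wd,::-1],None,fx=s,fy=s,interpolation=2),alpha=1.5)
cv2.imwrite("pics/s7.png",f(e,210,160,200,150,4));
```

```text
t 9.45 F [ 0.5 -7.1 10.2] tau [-1.38 -0.08 -0.11] w 0.198 pitch 0.099 yaw 0.132
 tcp [0.4405 0.1255 0.0681]  fix tcp [-112.3  -17.2   68.1]  nose [78.4  8.1 22.6] under@ridge [ 0.  -2.3 30.5] under@hook [-200.   -28.8   50.6] handle [-217.5  -31.1   52.3]
0.1 [0.0778 0.0222]
t 9.45 pos [0.4405 0.1255 0.0681] F [ 0.5 -7.1 10.2] w 0.198
target [0.4392 0.1266 0.0679] d cm [-0.13  0.1  -0.02] rv deg [0.   0.11 0.14]
0.0 [0.0775 0.03  ]
t 9.45 pos [0.4405 0.1255 0.0681] F [ 0.5 -7.1 10.2] w 0.198
target [0.438  0.1303 0.0562] d cm [-0.25  0.47 -1.19] rv deg [-5.45 -1.64  0.14]
-0.07 [0.0768 0.0354]
t 9.45 pos [0.4405 0.1255 0.0681] F [ 0.5 -7.1 10.2] w 0.198
target [0.4374 0.1322 0.0478] d cm [-0.31  0.67 -2.03] rv deg [-9.27 -2.86  0.13]
```

View pics/s7.png

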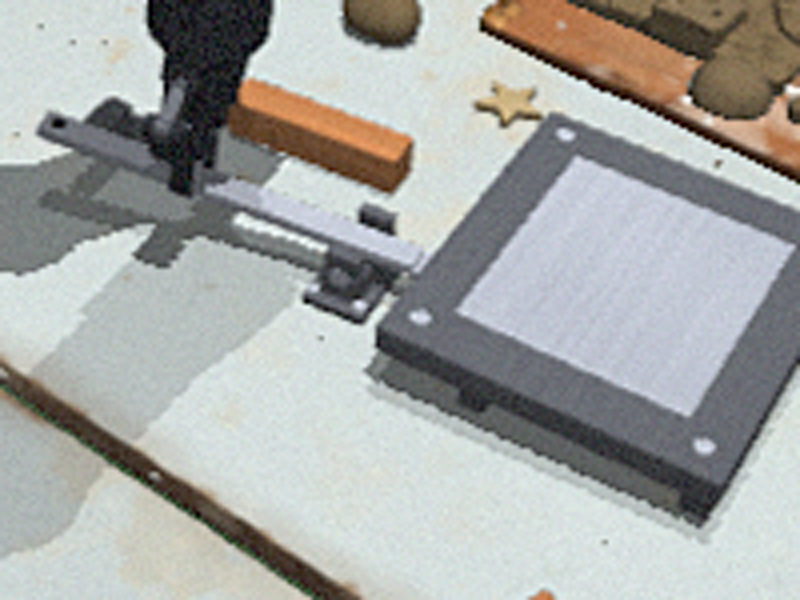

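The plate edge is rising: the near runner's end shows under it at (475,395), lifted with the plate. I'll continue to level, keeping the handle on the robot side of the hook.

Emit:
{"method": "move_arm", "body": {"steps": [-1, -0.07, 0.12, -0.4, -1.85, -0.56, 0, -1, -0.07, 0.12, -0.4, -1.85, -0.56, 0, -1, -0.07, 0.1, -0.4, -1.75, -0.56, 0, -1, -0.03, 0.07, -0.4, -1.8, -0.57, 0, -1, 0, 0, 0, 0, 0, 0]}}

```text
t: 10.0
eef_pos: [0.439, 0.1294, 0.0525]
tool_rot: [0.014, 0.59, 0.807, -0.009]
contact_force: [1.8, -7.4, 14.3]
gripper_width: 0.2
```

Run:
```python
from plan import *
bar_state()
for p in (-.06,-.07):
    pos,Rt,nose=tcp(.0775,p,.134,-.003,dz=.0); print(p,nose.round(4));delta(pos,Rt)
w=cams.read_camera("wrist"); cv2.imwrite("pics/w8.png",w["pixels"][:,:,::-1])
```

```text
t 10.0 F [ 1.8 -7.4 14.3] tau [-1.87 -0.31 -0.16] w 0.2 pitch -0.034 yaw 0.131
 tcp [0.439  0.1294 0.0525]  fix tcp [-116.4  -18.    52.5]  nose [78.7  7.7 32.9] under@ridge [-0.  -2.6 30.3] under@hook [-200.   -29.    23.5] handle [-218.5  -31.4   22.9]
-0.06 [0.0769 0.0346]
t 10.0 pos [0.439  0.1294 0.0525] F [ 1.8 -7.4 14.3] w 0.2
target [0.4374 0.132  0.049 ] d cm [-0.15  0.26 -0.35] rv deg [-1.48 -0.36  0.17]
-0.07 [0.0768 0.0354]
t 10.0 pos [0.439  0.1294 0.0525] F [ 1.8 -7.4 14.3] w 0.2
target [0.4374 0.1322 0.0478] d cm [-0.16  0.29 -0.47] rv deg [-2.03 -0.53  0.17]
```

View pics/w8.png

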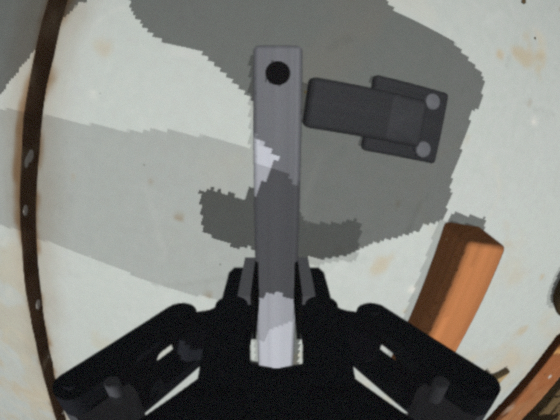

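The handle stands beside the hook arm, in a clear gap at column ~302. I'll press a little further so the bar top passes below the lip.

Emit:
{"method": "move_arm", "body": {"steps": [-1, -0.03, 0.07, -0.27, -1.25, -0.4, 0, -1, -0.03, 0.07, -0.27, -1.25, -0.4, 0, -1, 0, 0, 0, 0, 0, 0]}}

```text
t: 10.35
eef_pos: [0.4387, 0.1303, 0.0474]
tool_rot: [0.033, 0.59, 0.806, -0.022]
contact_force: [1.9, -9.3, 16.1]
gripper_width: 0.198
```

Run:
```python
from plan import *
bar_state()
# swing about edge contact (x=51,y=+4.5): final yaw ~0 
for yaw,yr in ((.131,-.0026),(.06,.0015),(.0,.004),(-.005,.004)):
    pos,Rt,nose=tcp(.0795,-.08,yaw,yr,dz=.0); print(yaw,nose.round(4));delta(pos,Rt)
```

```text
t 10.35 F [ 1.9 -9.3 16.1] tau [-2.21 -0.49 -0.12] w 0.198 pitch -0.079 yaw 0.13
 tcp [0.4387 0.1303 0.0474]  fix tcp [-117.3  -18.2   47.4]  nose [78.5  7.5 36.8] under@ridge [-0.  -2.8 30.5] under@hook [-200.   -28.9   14.5] handle [-218.1  -31.3   13.1]
0.131 [0.0787 0.0363]
t 10.35 pos [0.4387 0.1303 0.0474] F [ 1.9 -9.3 16.1] w 0.198
target [0.4386 0.1307 0.0468] d cm [-0.    0.05 -0.06] rv deg [-0.09  0.11  0.05]
0.06 [0.0787 0.0363]
t 10.35 pos [0.4387 0.1303 0.0474] F [ 1.9 -9.3 16.1] w 0.198
target [0.4508 0.1337 0.0468] d cm [ 1.21  0.35 -0.06] rv deg [-0.08  0.11 -4.02]
0.0 [0.0787 0.0363]
t 10.35 pos [0.4387 0.1303 0.0474] F [ 1.9 -9.3 16.1] w 0.198
target [0.4602 0.1356 0.0468] d cm [ 2.16  0.54 -0.06] rv deg [-0.08  0.11 -7.46]
-0.005 [0.0787 0.0363]
t 10.35 pos [0.4387 0.1303 0.0474] F [ 1.9 -9.3 16.1] w 0.198
target [0.4608 0.1357 0.0468] d cm [ 2.22  0.55 -0.06] rv deg [-0.08  0.11 -7.75]
```

Emit:
{"method": "move_arm", "body": {"steps": [-1, 0.5, 0.12, -0.02, 0, 0, -1.75, -1, 0.5, 0.12, -0.02, 0, 0, -1.75, -1, 0, 0, 0, 0, 0, 0]}}

```text
t: 10.65
eef_pos: [0.4471, 0.1327, 0.0467]
tool_rot: [0.03, 0.615, 0.787, -0.024]
contact_force: [-0.6, -7.5, 15.6]
gripper_width: 0.198
```

Run:
```python
from plan import *
bar_state()
pos,Rt,nose=tcp(.0795,-.08,0,.004,dz=.0); delta(pos,Rt)
w=cams.read_camera("wrist"); cv2.imwrite("pics/w9.png",w["pixels"][:300,150:,::-1])
```

```text
t 10.65 F [-0.6 -7.5 15.6] tau [-1.75  0.35 -0.36] w 0.198 pitch -0.077 yaw 0.067
 tcp [0.4471 0.1327 0.0467]  fix tcp [-118.2   -9.4   46.7]  nose [78.8  3.9 35.7] under@ridge [-0.  -1.4 29.6] under@hook [-200.   -14.9   14.1] handle [-219.6  -16.3   12.6]
t 10.65 pos [0.4471 0.1327 0.0467] F [-0.6 -7.5 15.6] w 0.198
target [0.4602 0.1356 0.0468] d cm [1.31 0.29 0.01] rv deg [-0.14 -0.1  -3.86]
```

View pics/w9.png

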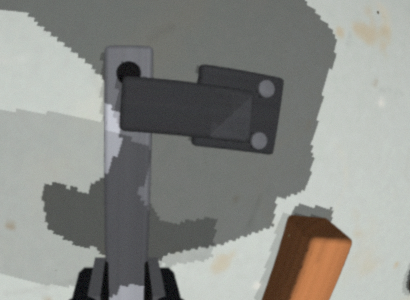

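The handle is passing under the hook arm (130,105) with no contact force. I'll finish the swing.

Emit:
{"method": "move_arm", "body": {"steps": [-1, 0.5, 0.1, 0, 0, 0, -1.4, -1, 0.5, 0.1, 0, 0, 0, -1.3, -1, 0.3, 0.05, 0, 0, 0, -1.2, -1, 0, 0, 0, 0, 0, 0]}}

```text
t: 11.1
eef_pos: [0.4575, 0.1349, 0.0462]
tool_rot: [0.027, 0.642, 0.766, -0.027]
contact_force: [-6.7, -5.8, 15.8]
gripper_width: 0.199
```

Run:
```python
from plan import *
bar_state()
pos,Rt,nose=tcp(.0795,-.035,0,.004,dz=.0); delta(pos,Rt)
w=cams.read_camera("wrist"); cv2.imwrite("pics/w10.png",w["pixels"][:300,150:,::-1])
```

```text
t 11.1 F [-6.7 -5.8 15.8] tau [-1.61  1.34 -0.71] w 0.199 pitch -0.077 yaw -0.001
 tcp [0.4575 0.1349 0.0462]  fix tcp [-118.5    1.2   46.2]  nose [78.9  0.9 35.1] under@ridge [-0.   0.9 29. ] under@hook [-200.     1.1   13.6] handle [-220.2    1.2   12.1]
t 11.1 pos [0.4575 0.1349 0.0462] F [-6.7 -5.8 15.8] w 0.199
target [0.4604 0.1345 0.0521] d cm [ 0.29 -0.04  0.59] rv deg [2.42 0.08 0.08]
```

View pics/w10.png

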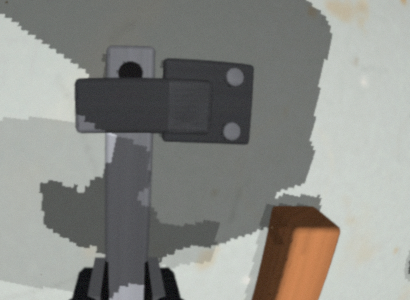

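The bar lies under the arm. By the image, bar column 129 against arm 76–210 (y −15..34) puts it at y≈+4, within the +1..+6 window. I'll ease the sideways strain and raise it behind the lip.

Emit:
{"method": "move_arm", "body": {"steps": [-1, -0.08, 0, 0.15, 0.6, 0, 0, -1, 0, -0.01, 0.15, 0.6, 0, 0, -1, 0, -0.01, 0.15, 0.6, 0, 0, -1, 0, 0, 0, 0, 0, 0]}}

```text
t: 11.55
eef_pos: [0.4576, 0.1349, 0.0509]
tool_rot: [0.018, 0.642, 0.766, -0.014]
contact_force: [-3.9, -6.3, 12.4]
gripper_width: 0.191
```

Run:
```python
from plan import *
bar_state()
w=cams.read_camera("wrist"); cv2.imwrite("pics/w11.png",w["pixels"][:300,150:,::-1])
```

```text
t 11.55 F [-3.9 -6.3 12.4] tau [-1.39  0.94 -0.64] w 0.191 pitch -0.045 yaw -0.001
 tcp [0.4576 0.1349 0.0509]  fix tcp [-118.5    1.3   50.9]  nose [78.5  1.  33.6] under@ridge [-0.   1.2 30. ] under@hook [-200.     1.4   21. ] handle [-221.2    1.4   20.1]
```

View pics/w11.png

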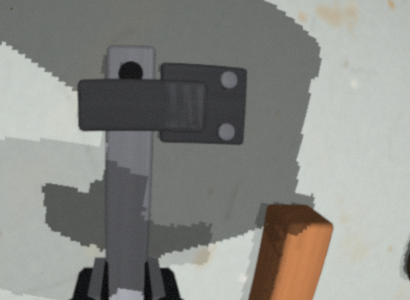

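Emit:
{"method": "move_arm", "body": {"steps": [-1, -0.05, 0, 0.1, 0.4, 0, 0, -1, 0, 0, 0.12, 0.4, 0, 0, -1, 0, 0, 0.05, 0, 0, 0, -1, 0, 0, 0, 0, 0, 0]}}

```text
t: 12.0
eef_pos: [0.4573, 0.1347, 0.0522]
tool_rot: [0.014, 0.642, 0.767, -0.009]
contact_force: [2.5, -6.6, -11.8]
gripper_width: 0.2
```

Run:
```python
from plan import *
bar_state()
```

```text
t 12.0 F [  2.5  -6.6 -11.8] tau [-1.2  -0.46 -0.56] w 0.2 pitch -0.034 yaw -0.001
 tcp [0.4573 0.1347 0.0522]  fix tcp [-118.4    0.9   52.2]  nose [78.3  0.9 32.6] under@ridge [-0.   1.  29.9] under@hook [-200.     1.1   23.2] handle [-221.5    1.1   22.5]
```

The force flipped from +12 to −12 N, so the bar is up against the hook arm at hook height z≈33. I'll relax and let go.

Emit:
{"method": "move_arm", "body": {"steps": [-1, 0, -0.05, -0.05, 0, 0, 0, -1, 0, 0, 0, 0, 0, 0, -0.3, 0, 0, 0, 0, 0, 0, 0.1, 0, 0, 0, 0, 0, 0, 0.1, 0, 0, 0, 0, 0, 0, 0.1, 0, 0, 0, 0, 0, 0]}}

```text
t: 12.6
eef_pos: [0.4583, 0.1372, 0.0527]
tool_rot: [0.014, 0.64, 0.768, -0.007]
contact_force: [-1.0, 0.6, 0.0]
gripper_width: 0.548
```

Run:
```python
from plan import *
bar_state()
w=cams.read_camera("wrist"); cv2.imwrite("pics/w12.png",w["pixels"][:,:,::-1])
```

```text
t 12.6 F [-1.   0.6  0. ] tau [-0.02  0.06 -0.03] w 0.548 pitch -0.031 yaw 0.004
 tcp [0.4583 0.1372 0.0527]  fix tcp [-120.6    2.4   52.7]  nose [76.1  3.4 32.6] under@ridge [ 0.   3.1 30.2] under@hook [-200.     2.3   24.1] handle [-223.8    2.2   23.3]
```

View pics/w12.png

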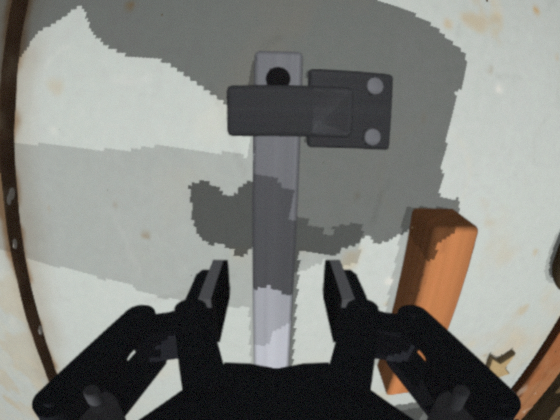

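The bar is parked under the hook by itself, with the hand touching nothing (F≈0) and the arm at (290,110) over the bar. I'll lift away and check the plate and bar.

Emit:
{"method": "move_arm", "body": {"steps": [0.1, 0, 0, 1, 0, 0, 0, 0.1, 0, 0, 2, 0, 0, 0, 0.1, 0, 0, 4, 0, 0, 0, 0.1, 0, 0, 4, 0, 0, 0, 0.1, 1, 3, 1, 0, 0, 0, 0.1, 2, 3, 0, 0, 0, 0, 0.1, 0, 0, 0, 0, 0, 0]}}

```text
t: 13.35
eef_pos: [0.4903, 0.2017, 0.1742]
tool_rot: [0.015, 0.638, 0.77, -0.005]
contact_force: [0.8, 0.5, -0.3]
gripper_width: 0.549
```

Run:
```python
from plan import *
o,M=cur(); print(o["eef_pos"].round(4),o["t"],o["contact_force"].round(1))
for c in ("top","scene"):
    d=cams.read_camera(c); cv2.imwrite(f"pics/{c}13.png",d["pixels"][:,:,::-1])
w=cams.read_camera("wrist"); cv2.imwrite("pics/w13.png",w["pixels"][:,:,::-1]); np.savez("w13.npz",im=w["pixels"],p=o["eef_pos"],q=o["tool_rot"])
a=cv2.imread("pics/top13.png"); b=cv2.imread("pics/scene13.png")
f=lambda im,u,v,wd,h,s: cv2.convertScaleAbs(cv2.resize(im[v:v+h,u:u+wd],None,fx=s,fy=s,interpolation=2),alpha=1.5)
cv2.imwrite("pics/t13c.png",f(a,215,140,200,110,4)); cv2.imwrite("pics/s13c.png",f(b,215,150,220,145,3.6))
```

```text
[0.4903 0.2017 0.1742] 13.35 [ 0.8  0.5 -0.3]
```

View pics/t13c.png

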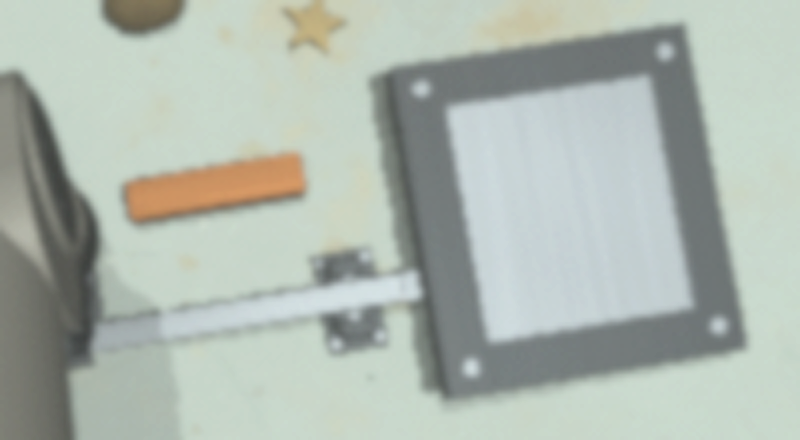

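View pics/s13c.png

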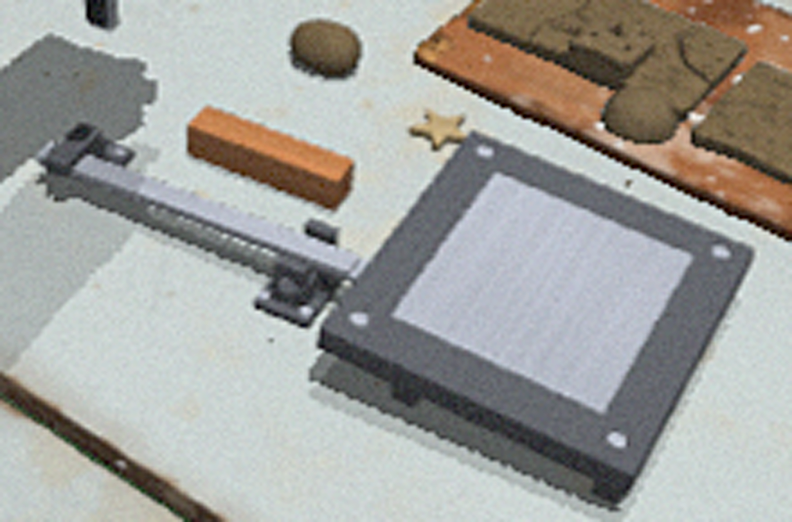

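View pics/w13.png

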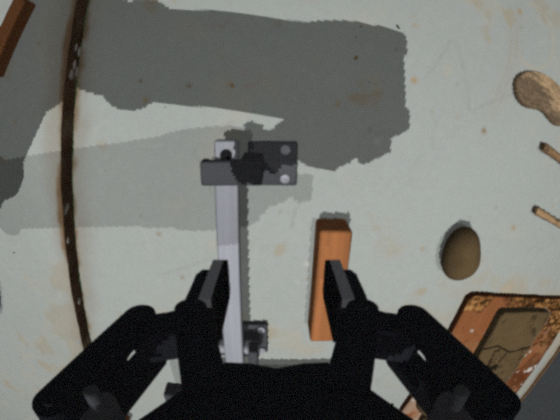

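Both views show the plate's edge held up and the bar parked. I'll fit the tilted plate against the first pose, locate the runner's end seen at (405,390), and plan the block grasp.

```bash
cat > fit3.py <<'E'
from ov import *
from scipy.optimize import least_squares
def px(l,box,s): return (np.array(l,float)+.5)/s+np.array([box[0],box[2]])-.5
t=px([(421,89),(665,52),(718,326),(471,369),(447,104),(652,76),(693,308),(488,342)],(215,0,140),4)
s=px([(485,151),(721,252),(617,440),(359,319),(497,173),(692,255),(605,411),(394,319)],(215,0,150),3.6)
sg=np.array([[-1,1],[1,1],[1,-1],[-1,-1]])
def tilt(P,th):
    Q=P-[.104,0,0]; c,n=np.cos(th),np.sin(th)
    return np.c_[Q[:,0]*c+Q[:,2]*n, Q[:,1], -Q[:,0]*n+Q[:,2]*c]+[.104,0,0]
def pts(p):
    a=np.c_[sg*[.0899,.1],np.full(4,.046)]; b=np.c_[sg*[.0748,.0847],np.full(4,.046)]
    return world(tilt(np.r_[a,b],p[3]),p[:3])
for w in ((1,1),(1,0),(0,1)):
    f=lambda p: np.r_[w[0]*(proj(C["top"],pts(p))-t).ravel(),w[1]*(proj(C["scene"],pts(p))-s).ravel()]
    r=least_squares(f,[.54,-.135,.14,.07]); print(w,r.x.round(4),np.abs(r.fun).mean().round(2),"edge z",(tilt(np.array([[-.11,0,.024]]),r.x[3])[0,2]*1000).round(1))
r=least_squares(lambda p: (proj(C["scene"],pts(p))-s).ravel(),[.54,-.135,.14,.07]).x
# runner end on plane y=-120 (scene)
from h import ray
for q in ((393,393),(405,393),(418,398),(400,405),(420,405)):
    o,v=ray(C["scene"],px([q],(215,0,150),3.6)[0])
    a=r[2]; B=np.array([[np.sin(a),np.cos(a),0],[-np.cos(a),np.sin(a),0],[0,0,1]]); ol=B.T@(o-[r[0],r[1],0]); vl=B.T@v
    k=(-.120-ol[1])/vl[1]; print(q,((ol+k*vl)*1000).round(1))
E
python3 fit3.py
python3 - <<'E'
from plan import *
sp=(.556,.1165,.162)
c=np.array([sp[0],sp[1]]); ex=np.array([np.sin(sp[2]),-np.cos(sp[2])])
g=c-.045*ex
a=sp[2]; R0=np.c_[[-ex[0],-ex[1],0],[np.cos(a),np.sin(a),0],[0,0,-1]]
delta(np.r_[g,.08],R0)
E
python3 - <<'E'
import cv2
b=cv2.imread("pics/scene13.png"); cv2.imwrite("pics/s13r.png",cv2.convertScaleAbs(cv2.resize(b[235:295,295:405],None,fx=7,fy=7,interpolation=2),alpha=2.2))
E
```

```text
(1, 1) [ 0.5364 -0.133   0.1663  0.0827] 0.42 edge z 41.6
(1, 0) [ 0.5354 -0.1332  0.1598  0.0803] 0.09 edge z 41.1
(0, 1) [ 0.5393 -0.1327  0.1677  0.0677] 0.17 edge z 38.4
(393, 393) [ -50.7 -120.    27.9]
(405, 393) [ -42.4 -120.    32.4]
(418, 398) [ -33.2 -120.    32.8]
(400, 405) [ -44.9 -120.    19.6]
(420, 405) [ -31.3 -120.    27.2]
t 13.5 pos [0.4876 0.1959 0.1726] F [ 0.4 -0.  -0.7] w 0.552
target [0.5487 0.1609 0.08  ] d cm [ 6.12 -3.5  -9.26] rv deg [ 1.74  0.66 -1.04]
```

View pics/s13r.png

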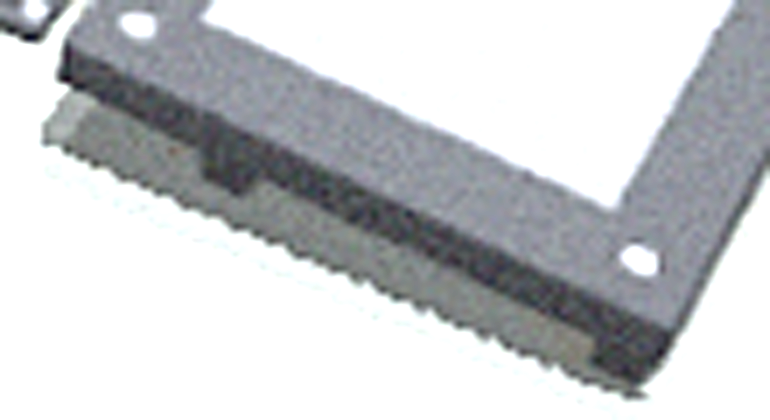

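The fit suggests the plate yawed about 1.3° and moved 2–3 mm during the swing. I can watch this and undo it on the reverse swing. Next I estimate the runner's place, then go to the block.

Run:
```python
from ov import *
r=(.5393,-.1327,.1677)
a=r[2]; B=np.array([[np.sin(a),np.cos(a),0],[-np.cos(a),np.sin(a),0],[0,0,1]])
for q in ((205,182),(235,196),(250,185),(258,178)):
    uv=(np.array(q)+.5)/7+[295,235]-.5
    o,v=ray(C["scene"],uv); ol=B.T@(o-[r[0],r[1],0]); vl=B.T@v
    for z in (.0115,.0125): k=(z-ol[2])/vl[2]; print(q,z,((ol+k*vl)*1000).round(1))
```

```text
(205, 182) 0.0115 [ -53.7 -110.7   11.5]
(205, 182) 0.0125 [ -53.3 -111.5   12.5]
(235, 196) 0.0115 [ -42.1 -111.3   11.5]
(235, 196) 0.0125 [ -41.8 -112.1   12.5]
(250, 185) 0.0115 [ -39.9 -104.1   11.5]
(250, 185) 0.0125 [ -39.6 -105.    12.5]
(258, 178) 0.0115 [-39.  -99.8  11.5]
(258, 178) 0.0125 [ -38.7 -100.7   12.5]
```

Emit:
{"method": "move_arm", "body": {"steps": [0.2, 2, -0.9, 0, 0.9, 0.3, -0.5, 0.2, 2, -0.9, -2, 0.9, 0.3, -0.5, 0.2, 2.1, -1.7, -3, 0, 0, 0, 0.2, 0, 0, -3, 0, 0, 0, 0.2, 0, 0, -1, 0, 0, 0, 0.2, 0, 0, 0, 0, 0, 0]}}

```text
t: 14.1
eef_pos: [0.5473, 0.1605, 0.0813]
tool_rot: [-0.001, 0.648, 0.762, -0.001]
contact_force: [0.4, -0.5, 0.4]
gripper_width: 0.602
```

Run:
```python
from plan import *
o,M=cur(); print(o["eef_pos"].round(4),o["t"],o["contact_force"].round(1),M.round(3).tolist())
w=cams.read_camera("wrist"); cv2.imwrite("pics/w14.png",w["pixels"][:,:,::-1])
```

```text
[0.5473 0.1605 0.0813] 14.1 [ 0.4 -0.5  0.4] [[-0.161, 0.987, -0.002], [0.987, 0.161, 0.0], [0.0, -0.002, -1.0]]
```

View pics/w14.png

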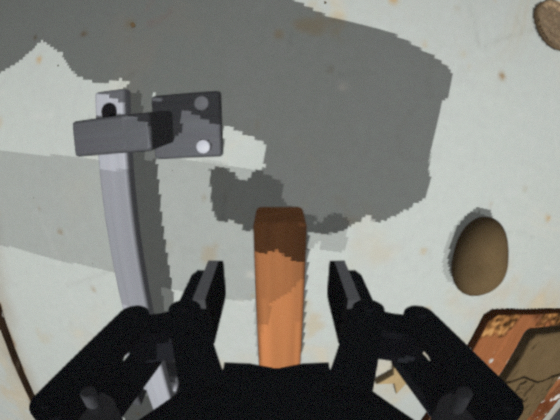

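The block is centred between the jaws (column 279 vs 277) and aligned. The runner's near face looks about 55 mm behind the edge. I'll lower and grip the block's rear lightly.

Emit:
{"method": "move_arm", "body": {"steps": [0.2, 0, 0, -2, 0, 0, 0, 0.2, 0, 0, -1.8, 0, 0, 0, 0.2, 0, 0, -1.1, 0, 0, 0, 0.2, 0, 0, 0, 0, 0, 0, -0.3, 0, 0, 0, 0, 0, 0, -0.6, 0, 0, 0, 0, 0, 0, -0.6, 0, 0, 0, 0, 0, 0, -0.6, 0, 0, 0, 0, 0, 0], "newtons": 25}}

```text
t: 14.95
eef_pos: [0.5499, 0.1618, 0.0347]
tool_rot: [0.0, 0.647, 0.762, 0.002]
contact_force: [-1.2, 0.2, 7.0]
gripper_width: 0.345
```

Run:
```python
from plan import *
o,M=cur(); print(o["eef_pos"].round(4),o["t"],o["contact_force"].round(1),o["gripper_width"])
w=cams.read_camera("wrist"); cv2.imwrite("pics/w15.png",w["pixels"][100:,120:440,::-1])
# push direction: plate a=.163
PP=(.5375,-.133,.163)
B=lambda a:np.array([[np.sin(a),np.cos(a),0],[-np.cos(a),np.sin(a),0],[0,0,1]])
T=B(PP[2]).T@(o["eef_pos"]-[PP[0],PP[1],0]); print("tcp in plate",(T*1000).round(1),"tool a",np.arcsin(-M[0,0]).round(4))
```

```text
[0.5499 0.1618 0.0347] 14.95 [-1.2  0.2  7. ] 0.34545816832743265
tcp in plate [-288.9   60.    34.7] tool a 0.1628
```

View pics/w15.png

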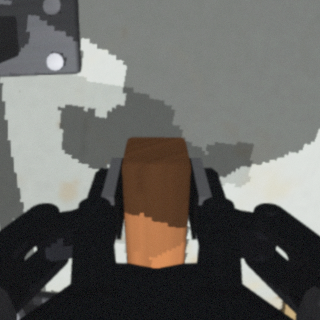

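The grip holds (opening 29 mm) and the tool yaw of 0.163 equals the plate's. I'll slide it along plate x for the first ~90 mm, easing the downward press slightly.

Emit:
{"method": "move_arm", "body": {"steps": [-0.6, 0, 0, 0.07, 0, 0, 0, -0.6, 0.16, -0.99, 0, 0, 0, 0, -0.6, 0.32, -1.97, 0, 0, 0, 0, -0.6, 0.32, -1.97, 0, 0, 0, 0, -0.6, 0.32, -1.97, 0, 0, 0, 0, -0.6, 0.16, -0.99, 0, 0, 0, 0, -0.6, 0.16, -0.99, 0, 0, 0, 0, -0.6, 0, 0, 0, 0, 0, 0]}}

```text
t: 15.8
eef_pos: [0.5641, 0.0707, 0.0347]
tool_rot: [0.001, 0.648, 0.762, 0.001]
contact_force: [-0.1, -3.7, 7.4]
gripper_width: 0.344
```

```bash
cat > ps.py <<'E'
from plan import *
PP=(.5375,-.133,.163)
def ps():
    o,M=cur(); a=PP[2]
    B=np.array([[np.sin(a),np.cos(a),0],[-np.cos(a),np.sin(a),0],[0,0,1]])
    T=B.T@(o["eef_pos"]-[PP[0],PP[1],0]); F=B.T@o["contact_force"]
    print("t",round(o["t"],2),"tcp in plate mm",(T*1000).round(1),"tip x",((T[0]+.11)*1000).round(1),"F plate",F.round(1),"a",np.arcsin(-M[0,0]).round(4),"w",round(o["gripper_width"],3))
E
python3 - <<'E'
from ps import *
ps()
w=cams.read_camera("wrist"); cv2.imwrite("pics/w16.png",w["pixels"][100:,120:440,::-1])
e=cams.read_camera("scene"); cv2.imwrite("pics/s16.png",cv2.convertScaleAbs(cv2.resize(e["pixels"][150:270,215:375,::-1],None,fx=4.5,fy=4.5,interpolation=2),alpha=1.5))
E
```

```text
t 15.8 tcp in plate mm [-196.7   59.4   34.7] tip x -86.7 F plate [ 3.6 -0.7  7.4] a 0.1607 w 0.344
```

View pics/s16.png

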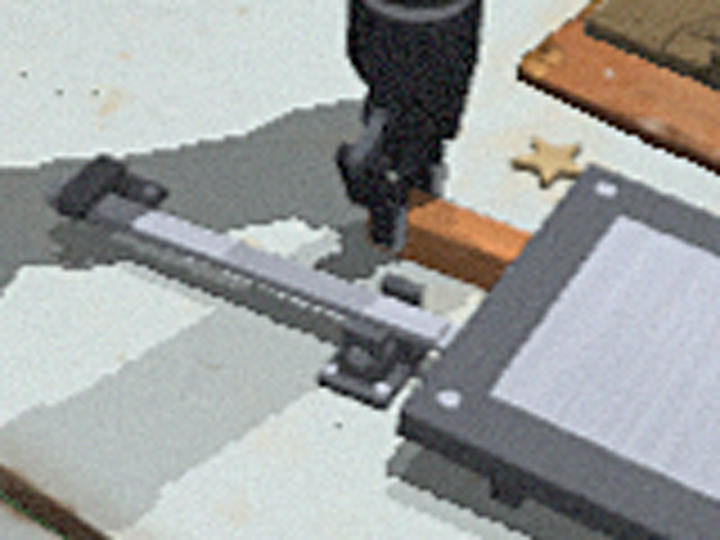

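The tip is about 23 mm under the edge and clear of the bar. I'll approach in small steps with a 20 N grip and watch the y force (contact shows as +y).

Emit:
{"method": "move_arm", "body": {"steps": [-0.6, 0.05, -0.3, 0, 0, 0, 0, -0.6, 0.05, -0.3, 0, 0, 0, 0, -0.6, 0, 0, 0, 0, 0, 0], "newtons": 20}}

```text
t: 16.2
eef_pos: [0.5649, 0.0679, 0.0347]
tool_rot: [-0.0, 0.647, 0.763, 0.002]
contact_force: [-1.2, 3.2, 7.6]
gripper_width: 0.348
```

Emit:
{"method": "move_arm", "body": {"steps": [-0.6, 0.03, -0.15, 0, 0, 0, 0, -0.6, 0.03, -0.15, 0, 0, 0, 0, -0.6, 0, 0, 0, 0, 0, 0]}}

```text
t: 16.5
eef_pos: [0.5655, 0.0655, 0.0347]
tool_rot: [-0.0, 0.647, 0.763, 0.002]
contact_force: [-0.7, 3.2, 7.8]
gripper_width: 0.347
```

Emit:
{"method": "move_arm", "body": {"steps": [-0.6, 0.03, -0.15, 0, 0, 0, 0, -0.6, 0.03, -0.15, 0, 0, 0, 0, -0.6, 0, 0, 0, 0, 0, 0]}}

```text
t: 16.8
eef_pos: [0.5661, 0.0625, 0.0347]
tool_rot: [-0.0, 0.647, 0.763, 0.002]
contact_force: [-0.2, 3.5, 7.8]
gripper_width: 0.342
```

Emit:
{"method": "move_arm", "body": {"steps": [-0.6, 0.03, -0.15, 0, 0, 0, 0, -0.6, 0.03, -0.15, 0, 0, 0, 0, -0.6, 0, 0, 0, 0, 0, 0]}}

```text
t: 17.1
eef_pos: [0.5667, 0.0594, 0.0347]
tool_rot: [-0.0, 0.647, 0.763, 0.002]
contact_force: [-0.6, 5.1, 7.4]
gripper_width: 0.345
```

Emit:
{"method": "move_arm", "body": {"steps": [-0.6, 0.03, -0.15, 0, 0, 0, 0, -0.6, 0.03, -0.15, 0, 0, 0, 0, -0.6, 0, 0, 0, 0, 0, 0]}}

```text
t: 17.4
eef_pos: [0.5673, 0.0565, 0.0347]
tool_rot: [-0.0, 0.647, 0.763, 0.002]
contact_force: [-1.0, 4.5, 6.9]
gripper_width: 0.347
```

Emit:
{"method": "move_arm", "body": {"steps": [-0.6, 0.03, -0.15, 0, 0, 0, 0, -0.6, 0.03, -0.15, 0, 0, 0, 0, -0.6, 0, 0, 0, 0, 0, 0]}}

```text
t: 17.7
eef_pos: [0.5679, 0.0535, 0.0347]
tool_rot: [-0.0, 0.647, 0.763, 0.002]
contact_force: [0.4, 3.6, 7.2]
gripper_width: 0.35
```

Emit:
{"method": "move_arm", "body": {"steps": [-0.6, 0.03, -0.15, 0, 0, 0, 0, -0.6, 0.03, -0.15, 0, 0, 0, 0, -0.6, 0, 0, 0, 0, 0, 0]}}

```text
t: 18.0
eef_pos: [0.5685, 0.0505, 0.0347]
tool_rot: [-0.0, 0.647, 0.763, 0.002]
contact_force: [-0.3, 3.1, 7.9]
gripper_width: 0.343
```

Emit:
{"method": "move_arm", "body": {"steps": [-0.6, 0.03, -0.15, 0, 0, 0, 0, -0.6, 0, 0, 0, 0, 0, 0]}}

```text
t: 18.2
eef_pos: [0.5688, 0.0491, 0.0347]
tool_rot: [-0.0, 0.647, 0.763, 0.002]
contact_force: [-0.7, 4.2, 7.7]
gripper_width: 0.347
```

Emit:
{"method": "move_arm", "body": {"steps": [-0.6, 0.03, -0.15, 0, 0, 0, 0, -0.6, 0, 0, 0, 0, 0, 0]}}

```text
t: 18.4
eef_pos: [0.5691, 0.0476, 0.0347]
tool_rot: [-0.0, 0.647, 0.763, 0.002]
contact_force: [-0.6, 5.4, 7.6]
gripper_width: 0.344
```

Emit:
{"method": "move_arm", "body": {"steps": [-0.6, 0.03, -0.15, 0, 0, 0, 0, -0.6, 0, 0, 0, 0, 0, 0]}}

```text
t: 18.6
eef_pos: [0.5694, 0.0461, 0.0347]
tool_rot: [-0.0, 0.647, 0.763, 0.002]
contact_force: [-1.0, 3.8, 7.3]
gripper_width: 0.343
```

Emit:
{"method": "move_arm", "body": {"steps": [-0.6, 0.03, -0.15, 0, 0, 0, 0, -0.6, 0, 0, 0, 0, 0, 0]}}

```text
t: 18.8
eef_pos: [0.5697, 0.0446, 0.0347]
tool_rot: [-0.0, 0.647, 0.763, 0.002]
contact_force: [-1.2, 4.8, 8.1]
gripper_width: 0.345
```

Emit:
{"method": "move_arm", "body": {"steps": [-0.6, 0.03, -0.15, 0, 0, 0, 0, -0.6, 0, 0, 0, 0, 0, 0]}}

```text
t: 19.0
eef_pos: [0.57, 0.0431, 0.0347]
tool_rot: [-0.0, 0.647, 0.763, 0.002]
contact_force: [-0.5, 4.3, 6.6]
gripper_width: 0.346
```

Emit:
{"method": "move_arm", "body": {"steps": [-0.6, 0.03, -0.15, 0, 0, 0, 0, -0.6, 0, 0, 0, 0, 0, 0]}}

```text
t: 19.2
eef_pos: [0.5701, 0.0424, 0.0347]
tool_rot: [-0.001, 0.646, 0.763, 0.002]
contact_force: [-1.6, 6.4, 9.0]
gripper_width: 0.345
```

The last step moved only 0.7 of 1.5 mm with the force rising, so it has probably touched. I'll confirm with a small push.

Emit:
{"method": "move_arm", "body": {"steps": [-0.6, 0.02, -0.1, 0, 0, 0, 0, -0.6, 0, 0, 0, 0, 0, 0]}}

```text
t: 19.4
eef_pos: [0.5702, 0.0424, 0.0347]
tool_rot: [-0.001, 0.646, 0.763, 0.003]
contact_force: [-1.9, 8.4, 10.4]
gripper_width: 0.348
```

Run:
```python
from ps import *
ps()
w=cams.read_camera("wrist"); cv2.imwrite("pics/w17.png",w["pixels"][:,:,::-1])
ps()
```

```text
t 19.4 tcp in plate mm [-167.7   60.7   34.7] tip x -57.7 F plate [-8.6 -0.5 10.4] a 0.1655 w 0.348
t 19.45 tcp in plate mm [-167.7   60.7   34.7] tip x -57.7 F plate [-9.8 -0.5  9.6] a 0.1655 w 0.35
```

View pics/w17.png

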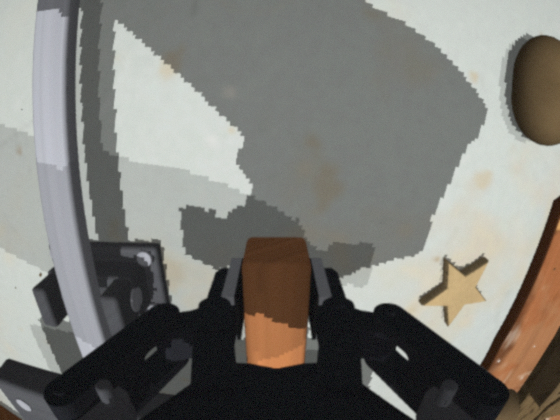

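The block is stalled on the runner at 9 N, tip about 52 mm under the edge, matching the visual estimate, with no slip in the grip. I'll release and lift straight up.

Emit:
{"method": "move_arm", "body": {"steps": [0, 0, 0, 0, 0, 0, 0, 0.15, 0, 0, 0, 0, 0, 0, 0.15, 0, 0, 0, 0, 0, 0, 0.15, 0, 0, 0.5, 0, 0, 0, 0.15, 0, 0, 2, 0, 0, 0, 0.15, 0, 0, 4, 0, 0, 0, 0.15, -1, 4, 4, 0, 0, 0, 0.15, -2, 4, 3, 0, 0, 0]}}

```text
t: 20.25
eef_pos: [0.5443, 0.1097, 0.1642]
tool_rot: [0.001, 0.649, 0.761, 0.002]
contact_force: [0.5, 1.3, 0.1]
gripper_width: 0.572
```

Emit:
{"method": "move_arm", "body": {"steps": [0.1, -3, 4, 0, 0, 0, 0, 0.1, -2, 1, 0, 0, 0, 0, 0.1, 0, 0, 0, 0, 0, 0]}}

```text
t: 20.55
eef_pos: [0.4898, 0.1631, 0.1618]
tool_rot: [-0.001, 0.645, 0.764, 0.001]
contact_force: [0.6, -0.2, 0.2]
gripper_width: 0.553
```

Run:
```python
from plan import *
bar_state()
for c in ("top","scene"):
    d=cams.read_camera(c); cv2.imwrite(f"pics/{c}18.png",d["pixels"][:,:,::-1])
a=cv2.imread("pics/top18.png"); b=cv2.imread("pics/scene18.png")
f=lambda im,u,v,wd,h,s: cv2.convertScaleAbs(cv2.resize(im[v:v+h,u:u+wd],None,fx=s,fy=s,interpolation=2),alpha=1.5)
cv2.imwrite("pics/t18c.png",f(a,215,140,200,110,4)); cv2.imwrite("pics/s18c.png",f(b,215,150,220,145,3.6))
# regrip pose: last grip tcp when parked
pos,Rt,nose=tcp(.0765,-.034,.004,.003); delta(pos,Rt)
```

```text
t 20.55 F [ 0.6 -0.2  0.2] tau [-0.05  0.02 -0.02] w 0.553 pitch 0.003 yaw -0.009
 tcp [0.4898 0.1631 0.1618]  fix tcp [-140.6   38.   161.8]  nose [ 55.3  36.2 135. ] under@ridge [ -0.   36.7 135.2] under@hook [-200.    38.5  135.7] handle [-244.7   38.9  135.9]
t 20.65 pos [0.4928 0.1605 0.1621] F [-0.4  0.3  1. ] w 0.55
target [0.4585 0.1371 0.0521] d cm [ -3.44  -2.34 -11.  ] rv deg [-2.02 -0.21  1.01]
```

View pics/t18c.png

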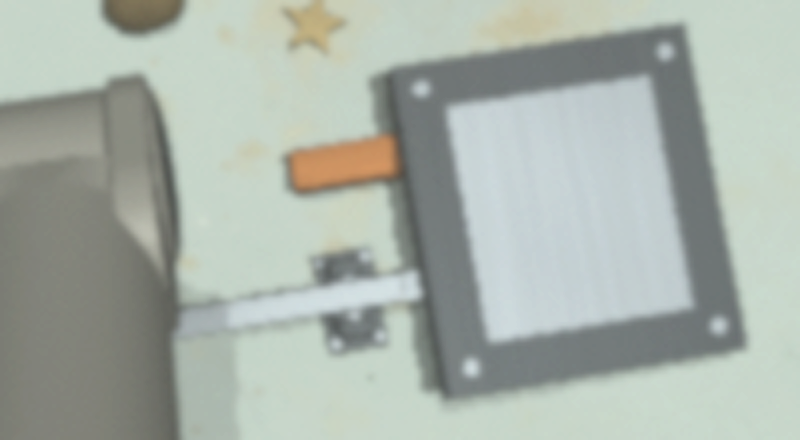

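View pics/s18c.png

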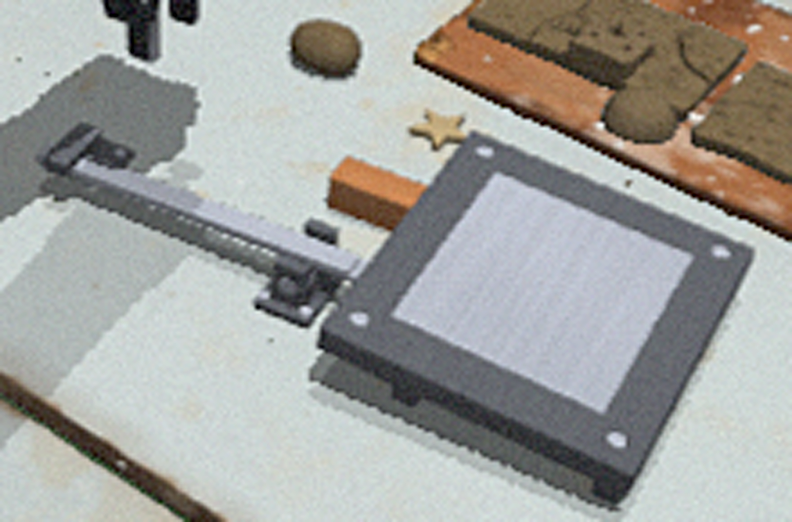

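The plate is unchanged by the push (screws on the same pixels) and the block is in, aligned, at (345,165) in the top crop. I'll go back over the bar to the former grip pose.

Emit:
{"method": "move_arm", "body": {"steps": [0.1, -1.7, -1.2, -1, -1, -0.1, 0.5, 0.1, -1.7, -1.1, -2, -1, -0.1, 0.5, 0.1, 0, 0, -3, 0, 0, 0, 0.1, 0, 0, -1, 0, 0, 0, 0.1, 0, 0, 0, 0, 0, 0]}}

```text
t: 21.15
eef_pos: [0.459, 0.1364, 0.091]
tool_rot: [0.013, 0.641, 0.767, -0.012]
contact_force: [0.6, -0.3, -0.1]
gripper_width: 0.55
```

Run:
```python
from plan import *
bar_state()
pos,Rt,nose=tcp(.0765,-.034,.004,.003); delta(pos,Rt)
w=cams.read_camera("wrist"); cv2.imwrite("pics/w19.png",w["pixels"][:,:,::-1])
```

```text
t 21.15 F [ 0.6 -0.3 -0.1] tau [0.04 0.   0.03] w 0.55 pitch -0.035 yaw 0.001
 tcp [0.459  0.1364 0.091 ]  fix tcp [-119.7    3.    91. ]  nose [77.1  3.2 71.7] under@ridge [ 0.  3. 69.] under@hook [-200.     2.8   61.9] handle [-222.7    2.8   61.1]
t 21.15 pos [0.459  0.1364 0.091 ] F [ 0.6 -0.3 -0.1] w 0.55
target [0.4585 0.1371 0.0521] d cm [-0.06  0.08 -3.88] rv deg [ 0.1  -0.13  0.16]
```

View pics/w19.png

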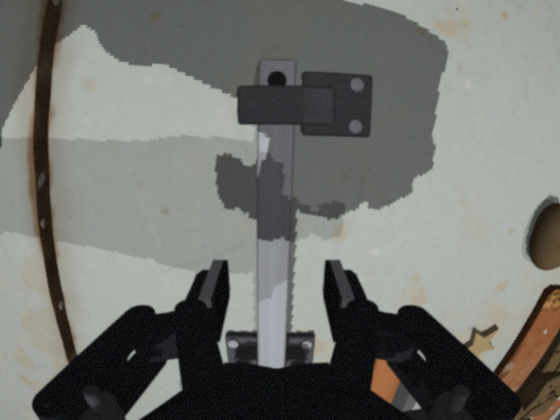

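The bar is centred in the jaws (259–292, jaws 228–325). I'll descend and grip.

Emit:
{"method": "move_arm", "body": {"steps": [0.1, 0, 0, -1.5, 0, 0, 0, 0.1, 0, 0, -1.3, 0, 0, 0, 0.1, 0, 0, -0.7, 0, 0, 0, 0.1, 0, 0, -0.3, 0, 0, 0, -0.4, 0, 0, 0, 0, 0, 0, -1, 0, 0, 0, 0, 0, 0, -1, 0, 0, 0, 0, 0, 0, -1, 0, 0, 0, 0, 0, 0], "newtons": 90}}

```text
t: 22.0
eef_pos: [0.4579, 0.1375, 0.0544]
tool_rot: [0.012, 0.641, 0.767, -0.011]
contact_force: [-4.1, -0.3, 6.7]
gripper_width: 0.194
```

Run:
```python
from plan import *
bar_state()
```

```text
t 22.0 F [-4.1 -0.3  6.7] tau [-0.16  0.95 -0.38] w 0.194 pitch -0.033 yaw 0.002
 tcp [0.4579 0.1375 0.0544]  fix tcp [-121.     2.    54.4]  nose [75.8  2.3 34.6] under@ridge [-0.   2.2 32.2] under@hook [-200.     1.8   25.6] handle [-224.1    1.7   24.8]
```

```bash
sed -i 's/g=-.046,h=.0262)/g=-.046,h=.0283)/' plan.py
python3 - <<'E'
from plan import *
bar_state()
for p,yaw,yr in ((-.08,.002,.0022),(-.08,.07,-.0003),(-.08,.135,-.0025)):
    pos,Rt,nose=tcp(.0765,p,yaw,yr); delta(pos,Rt)
E
```

```text
t 22.0 F [-4.1 -0.3  6.7] tau [-0.16  0.95 -0.38] w 0.194 pitch -0.033 yaw 0.002
 tcp [0.4579 0.1375 0.0544]  fix tcp [-121.     2.    54.4]  nose [75.8  2.3 32.5] under@ridge [-0.   2.2 30.1] under@hook [-200.     1.8   23.5] handle [-224.     1.7   22.7]
t 22.0 pos [0.4579 0.1375 0.0544] F [-4.1 -0.3  6.7] w 0.194
target [0.4577 0.1384 0.0486] d cm [-0.02  0.09 -0.58] rv deg [-2.64 -0.62  0.01]
t 22.0 pos [0.4579 0.1375 0.0544] F [-4.1 -0.3  6.7] w 0.194
target [0.4471 0.1362 0.0486] d cm [-1.08 -0.13 -0.58] rv deg [-2.61 -0.71  3.9 ]
t 22.0 pos [0.4579 0.1375 0.0544] F [-4.1 -0.3  6.7] w 0.194
target [0.4373 0.1336 0.0486] d cm [-2.05 -0.38 -0.58] rv deg [-2.59 -0.79  7.62]
```

Emit:
{"method": "move_arm", "body": {"steps": [-1, 0, 0.02, -0.2, -0.9, -0.15, 0, -1, 0, 0.02, -0.2, -0.9, -0.15, 0, -1, 0, 0.02, -0.2, -0.8, -0.15, 0, -1, 0, 0, 0, 0, 0, 0]}}

```text
t: 22.4
eef_pos: [0.4577, 0.1384, 0.0486]
tool_rot: [0.029, 0.64, 0.767, -0.027]
contact_force: [-6.3, -0.8, 15.1]
gripper_width: 0.195
```

Run:
```python
from plan import *
bar_state()
for p,yaw,yr in ((-.08,.002,.0022),(-.08,.07,-.0003),(-.08,.135,-.0025)):
    pos,Rt,nose=tcp(.0765,p,yaw,yr); delta(pos,Rt)
w=cams.read_camera("wrist"); cv2.imwrite("pics/w20.png",w["pixels"][:300,150:,::-1])
```

```text
t 22.4 F [-6.3 -0.8 15.1] tau [-0.19  1.34 -0.44] w 0.195 pitch -0.079 yaw 0.003
 tcp [0.4577 0.1384 0.0486]  fix tcp [-121.9    2.    48.6]  nose [75.7  2.5 35.9] under@ridge [ 0.   2.3 29.9] under@hook [-200.     1.7   14.1] handle [-223.3    1.7   12.2]
t 22.4 pos [0.4577 0.1384 0.0486] F [-6.3 -0.8 15.1] w 0.195
target [0.4577 0.1384 0.0486] d cm [-0.01  0.   -0.  ] rv deg [-0.02 -0.19 -0.03]
t 22.4 pos [0.4577 0.1384 0.0486] F [-6.3 -0.8 15.1] w 0.195
target [0.4471 0.1362 0.0486] d cm [-1.06 -0.22 -0.  ] rv deg [-0.01 -0.19  3.87]
t 22.4 pos [0.4577 0.1384 0.0486] F [-6.3 -0.8 15.1] w 0.195
target [0.4373 0.1336 0.0486] d cm [-2.04 -0.47 -0.  ] rv deg [-0.   -0.19  7.59]
```

View pics/w20.png

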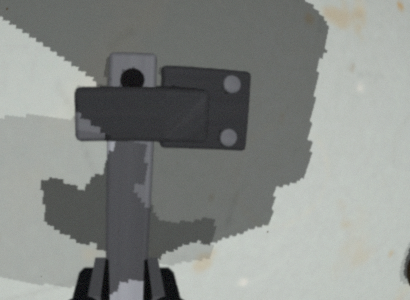

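Pressed down; underside at the hook z≈14, below the lip. I'll swing out towards the robot.

Emit:
{"method": "move_arm", "body": {"steps": [-1, -0.4, -0.08, 0, 0, 0, 1.5, -1, -0.45, -0.09, 0, 0, 0, 1.6, -1, -0.45, -0.1, 0, 0, 0, 1.6, -1, -0.45, -0.1, 0, 0, 0, 1.6, -1, -0.4, -0.1, 0, 0, 0, 1.3, -1, 0, 0, 0, 0, 0, 0]}}

```text
t: 23.05
eef_pos: [0.4396, 0.1349, 0.0497]
tool_rot: [0.033, 0.588, 0.808, -0.021]
contact_force: [0.0, 1.4, 12.5]
gripper_width: 0.195
```

Run:
```python
from plan import *
bar_state()
for p in (-.08,0,.05,.1):
    pos,Rt,nose=tcp(.0765,p,.135,-.0027); delta(pos,Rt)
w=cams.read_camera("wrist"); cv2.imwrite("pics/w21.png",w["pixels"][:300,150:,::-1])
```

```text
t 23.05 F [ 0.   1.4 12.5] tau [ 0.21 -0.06 -0.12] w 0.195 pitch -0.078 yaw 0.136
 tcp [0.4396 0.1349 0.0497]  fix tcp [-121.7  -16.4   49.7]  nose [74.1 10.5 36.8] under@ridge [ 0.   0.4 30.9] under@hook [-200.   -27.    15.1] handle [-222.2  -30.    13.3]
t 23.05 pos [0.4396 0.1349 0.0497] F [ 0.   1.4 12.5] w 0.195
target [0.4371 0.1336 0.0486] d cm [-0.25 -0.13 -0.1 ] rv deg [-0.18  0.23 -0.07]
t 23.05 pos [0.4396 0.1349 0.0497] F [ 0.   1.4 12.5] w 0.195
target [0.4379 0.1313 0.0583] d cm [-0.18 -0.36  0.86] rv deg [ 4.18  1.64 -0.06]
t 23.05 pos [0.4396 0.1349 0.0497] F [ 0.   1.4 12.5] w 0.195
target [0.4384 0.1294 0.0642] d cm [-0.12 -0.54  1.46] rv deg [ 6.9   2.52 -0.06]
t 23.05 pos [0.4396 0.1349 0.0497] F [ 0.   1.4 12.5] w 0.195
target [0.4391 0.1273 0.0701] d cm [-0.05 -0.75  2.04] rv deg [ 9.63  3.4  -0.05]
```

View pics/w21.png

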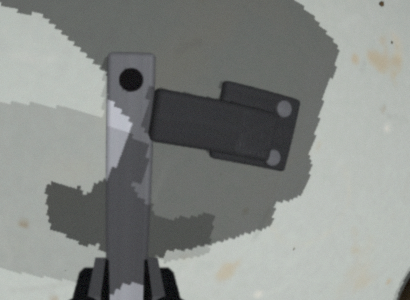

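The arm tip (150–158) still slightly overlaps the bar's edge at 153, so I'll move about 4 mm further out before raising.

Emit:
{"method": "move_arm", "body": {"steps": [-1, -0.25, -0.03, -0.05, 0, 0, 0.5, -1, -0.2, -0.03, -0.05, 0, 0, 0.4, -1, 0, 0, 0, 0, 0, 0]}}

```text
t: 23.4
eef_pos: [0.4369, 0.1341, 0.049]
tool_rot: [0.034, 0.582, 0.813, -0.02]
contact_force: [3.3, 0.4, 14.6]
gripper_width: 0.192
```

Run:
```python
from plan import *
bar_state()
w=cams.read_camera("wrist"); cv2.imwrite("pics/w22.png",w["pixels"][:300,150:,::-1])
for p in (0,.05,.1):
    pos,Rt,nose=tcp(.0765,p,.15,-.0027); delta(pos,Rt)
```

```text
t 23.4 F [ 3.3  0.4 14.6] tau [-0.09 -0.77  0.02] w 0.192 pitch -0.079 yaw 0.151
 tcp [0.4369 0.1341 0.049 ]  fix tcp [-121.4  -19.3   49. ]  nose [73.9 10.7 36.3] under@ridge [ 0.  -0.6 30.4] under@hook [-200.   -31.    14.3] handle [-221.7  -34.3   12.6]
t 23.45 pos [0.4369 0.1341 0.049 ] F [ 3.2  0.  13.5] w 0.195
target [0.4362 0.1307 0.0583] d cm [-0.07 -0.34  0.93] rv deg [ 4.16  1.88 -0.07]
t 23.45 pos [0.4369 0.1341 0.049 ] F [ 3.2  0.  13.5] w 0.195
target [0.4368 0.1289 0.0642] d cm [-0.01 -0.52  1.52] rv deg [ 6.87  2.8  -0.06]
t 23.45 pos [0.4369 0.1341 0.049 ] F [ 3.2  0.  13.5] w 0.195
target [0.4375 0.1268 0.0701] d cm [ 0.06 -0.73  2.1 ] rv deg [ 9.58  3.72 -0.05]
```

View pics/w22.png

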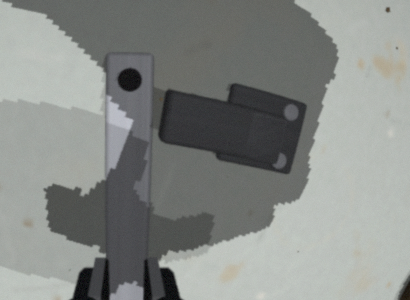

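Emit:
{"method": "move_arm", "body": {"steps": [-1, -0.25, -0.04, 0, 0, 0, 0.3, -1, 0, 0, 0, 0, 0, 0]}}

```text
t: 23.65
eef_pos: [0.4352, 0.1337, 0.0492]
tool_rot: [0.035, 0.579, 0.814, -0.019]
contact_force: [4.4, -0.2, 13.7]
gripper_width: 0.195
```

Emit:
{"method": "move_arm", "body": {"steps": [-1, 0, -0.07, 0.2, 0.85, 0.37, 0, -1, 0, -0.07, 0.22, 1, 0.45, 0, -1, 0, -0.07, 0.22, 1, 0.45, 0, -1, 0, 0, 0, 0, 0, 0]}}

```text
t: 24.05
eef_pos: [0.4347, 0.1325, 0.0557]
tool_rot: [0.011, 0.579, 0.815, -0.005]
contact_force: [3.6, 2.4, 12.5]
gripper_width: 0.192
```

Run:
```python
from plan import *
bar_state()
w=cams.read_camera("wrist"); cv2.imwrite("pics/w23.png",w["pixels"][:300,150:,::-1])
for p in (0,.05,.1,.15):
    pos,Rt,nose=tcp(.0765,p,.154,-.0015); delta(pos,Rt)
```

```text
t 24.05 F [ 3.6  2.4 12.5] tau [ 0.59 -0.74  0.5 ] w 0.192 pitch -0.024 yaw 0.158
 tcp [0.4347 0.1325 0.0557]  fix tcp [-120.2  -21.7   55.7]  nose [74.   9.3 32. ] under@ridge [ 0.  -2.5 30.2] under@hook [-200.   -34.3   25.5] handle [-222.2  -37.9   24.9]
t 24.1 pos [0.4346 0.1325 0.0556] F [ 3.8  3.2 12.9] w 0.198
target [0.4369 0.1307 0.0583] d cm [ 0.23 -0.17  0.27] rv deg [ 1.24  0.65 -0.24]
t 24.1 pos [0.4346 0.1325 0.0556] F [ 3.8  3.2 12.9] w 0.198
target [0.4375 0.1289 0.0642] d cm [ 0.29 -0.35  0.87] rv deg [ 3.94  1.58 -0.24]
t 24.1 pos [0.4346 0.1325 0.0556] F [ 3.8  3.2 12.9] w 0.198
target [0.4382 0.1269 0.0701] d cm [ 0.36 -0.56  1.45] rv deg [ 6.65  2.52 -0.23]
t 24.1 pos [0.4346 0.1325 0.0556] F [ 3.8  3.2 12.9] w 0.198
target [0.439  0.1245 0.0758] d cm [ 0.44 -0.8   2.02] rv deg [ 9.36  3.46 -0.23]
```

View pics/w23.png

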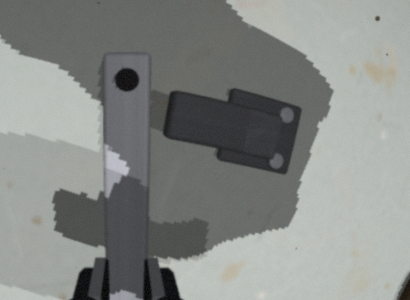

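Clear of the arm, with a gap at columns 150–165. I'll keep easing the bar up slowly.

Emit:
{"method": "move_arm", "body": {"steps": [-1, 0.04, -0.05, 0.2, 0.9, 0.33, 0, -1, 0.04, -0.05, 0.2, 0.9, 0.33, 0, -1, 0.03, -0.06, 0.2, 0.9, 0.33, 0, -1, 0.03, -0.06, 0.2, 0.9, 0.33, 0, -1, 0.02, -0.06, 0.2, 0.9, 0.33, 0, -1, 0, 0, 0, 0, 0, 0]}}

```text
t: 24.7
eef_pos: [0.4349, 0.1294, 0.065]
tool_rot: [-0.024, 0.579, 0.815, 0.017]
contact_force: [2.4, 4.5, 1.8]
gripper_width: 0.197
```

Run:
```python
from plan import *
bar_state()
for p in (.1,.15,.2,.25):
    pos,Rt,nose=tcp(.0765,p,.154,-.0015); delta(pos,Rt)
```

```text
t 24.7 F [2.4 4.5 1.8] tau [ 0.82 -0.82  0.44] w 0.197 pitch 0.06 yaw 0.159
 tcp [0.4349 0.1294 0.065 ]  fix tcp [-117.1  -22.1   65. ]  nose [74.4  8.7 25.1] under@ridge [ 0.  -3.3 29.6] under@hook [-200.   -35.4   41.6] handle [-221.3  -38.8   42.9]
t 24.7 pos [0.4349 0.1294 0.065 ] F [2.4 4.5 1.8] w 0.197
target [0.4382 0.1269 0.0701] d cm [ 0.34 -0.26  0.51] rv deg [ 2.2   0.74 -0.3 ]
t 24.7 pos [0.4349 0.1294 0.065 ] F [2.4 4.5 1.8] w 0.197
target [0.439  0.1245 0.0758] d cm [ 0.42 -0.49  1.08] rv deg [ 4.9   1.68 -0.3 ]
t 24.7 pos [0.4349 0.1294 0.065 ] F [2.4 4.5 1.8] w 0.197
target [0.4399 0.1219 0.0813] d cm [ 0.51 -0.76  1.63] rv deg [ 7.61  2.62 -0.3 ]
t 24.7 pos [0.4349 0.1294 0.065 ] F [2.4 4.5 1.8] w 0.197
target [0.4409 0.119  0.0868] d cm [ 0.61 -1.04  2.18] rv deg [10.32  3.56 -0.3 ]
```

The load has come off the hand (Fz near the bar's own weight), so the plate rests on the block. I'll tip the bar nose down a bit more to clear the edge.

Emit:
{"method": "move_arm", "body": {"steps": [-1, 0.03, -0.05, 0.4, 1.9, 0.65, 0, -1, 0.03, -0.1, 0.4, 1.9, 0.65, 0, -1, 0.03, -0.15, 0.4, 1.9, 0.65, 0, -1, 0.03, -0.15, 0.42, 1.9, 0.65, 0, -1, 0, 0, 0, 0, 0, 0]}}

```text
t: 25.2
eef_pos: [0.4345, 0.1222, 0.0803]
tool_rot: [-0.082, 0.577, 0.81, 0.056]
contact_force: [2.6, 0.1, -1.0]
gripper_width: 0.198
```

Run:
```python
from plan import *
bar_state()
e=cams.read_camera("scene"); cv2.imwrite("pics/scene24.png",e["pixels"][:,:,::-1]); cv2.imwrite("pics/s24.png",cv2.convertScaleAbs(cv2.resize(e["pixels"][150:295,215:435,::-1],None,fx=3.6,fy=3.6,interpolation=2),alpha=1.5))
for L in (.07,.03):
    pos,Rt,nose=tcp(L,.2,.158,-.003,dz=.002); delta(pos,Rt)
```

```text
t 25.2 F [ 2.6  0.1 -1. ] tau [-0.56 -0.57  0.06] w 0.198 pitch 0.198 yaw 0.155
 tcp [0.4345 0.1222 0.0803]  fix tcp [-110.1  -23.6   80.3]  nose [74.2  5.1 14. ] under@ridge [ 0.  -6.5 29.1] under@hook [-200.   -37.8   69.7] handle [-216.4  -40.4   73. ]
t 25.25 pos [0.4343 0.1224 0.0799] F [ 2.2 -1.4 -2. ] w 0.191
target [0.436  0.1275 0.0846] d cm [0.16 0.5  0.47] rv deg [ 0.24 -0.16  0.06]
t 25.25 pos [0.4343 0.1224 0.0799] F [ 2.2 -1.4 -2. ] w 0.191
target [0.4231 0.1645 0.0926] d cm [-1.12  4.21  1.26] rv deg [ 0.24 -0.16  0.06]
```

View pics/s24.png

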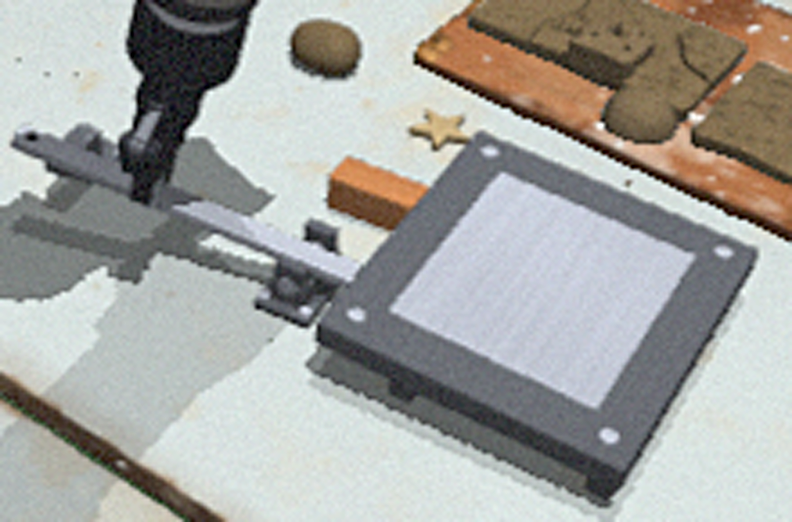

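The plate rests tilted on the block at (375,190). The bar's nose is free, lying close to the near cheek. I'll centre it and withdraw along its own axis.

Emit:
{"method": "move_arm", "body": {"steps": [-1, 0.3, 0.05, 0.15, 0, 0, 0, -1, -0.32, 0.95, 0.2, 0, 0, 0, -1, -0.32, 0.95, 0.2, 0, 0, 0, -1, -0.32, 0.95, 0.2, 0, 0, 0, -1, -0.32, 0.95, 0.2, 0, 0, 0, -1, 0, 0, 0, 0, 0, 0]}}

```text
t: 25.85
eef_pos: [0.4222, 0.1641, 0.0892]
tool_rot: [-0.083, 0.575, 0.812, 0.055]
contact_force: [-1.1, 1.1, -0.9]
gripper_width: 0.195
```

Run:
```python
from plan import *
bar_state()
e=cams.read_camera("scene"); cv2.imwrite("pics/s25.png",cv2.convertScaleAbs(cv2.resize(e["pixels"][150:295,215:435,::-1],None,fx=3.6,fy=3.6,interpolation=2),alpha=1.5))
```

```text
t 25.85 F [-1.1  1.1 -0.9] tau [-0.24 -0.09 -0.03] w 0.195 pitch 0.2 yaw 0.161
 tcp [0.4222 0.1641 0.0892]  fix tcp [-153.5  -28.5   89.2]  nose [30.6  1.2 22.5] under@ridge [-0.  -3.7 28.8] under@hook [-200.   -36.2   69.8] handle [-259.6  -45.9   82.1]
```

View pics/s25.png

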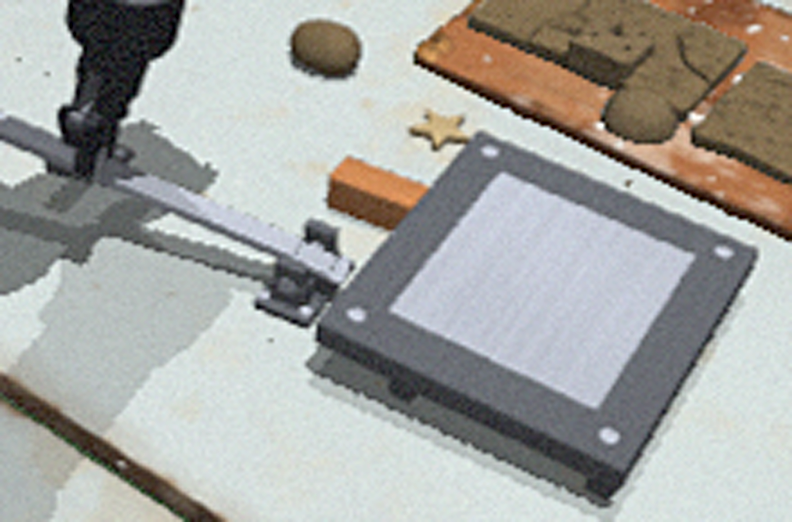

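The nose is out and the plate sits still. I'll lift the bar clear, level it and carry it back to where it lay at first.

Emit:
{"method": "move_arm", "body": {"steps": [-1, 0, 0, 2, 0, 0, 0, -1, 0, 0, 3.5, 0, 0, 0, -1, 0, 0, 3.5, 0, 0, 0, -1, 0, 1, 1, -3, -1, 0, -1, 0, 2, 0, -4, -1.4, 0, -1, 0, 2, 0, -3.8, -1.4, 0, -1, 0, 0, 0, 0, 0, 0]}}

```text
t: 26.6
eef_pos: [0.4222, 0.2167, 0.1891]
tool_rot: [-0.001, 0.576, 0.817, -0.002]
contact_force: [-0.9, 0.6, -4.0]
gripper_width: 0.196
```

Run:
```python
from plan import *
bar_state()
M0=np.array([[-0.898,0.439,0.],[0.439,0.898,0.],[0,0.,-1.]])
delta(np.array([.4684,.4083,.19]),M0)
```

```text
t 26.6 F [-0.9  0.6 -4. ] tau [0.21 0.09 0.05] w 0.196 pitch -0.001 yaw 0.165
 tcp [0.4222 0.2167 0.1891]  fix tcp [-205.3  -19.1  189.1]  nose [-11.9  12.9 161. ] under@ridge [  0.   14.9 161. ] under@hook [-200.   -18.4  160.8] handle [-307.8  -36.3  160.6]
t 26.6 pos [0.4222 0.2167 0.1891] F [-0.9  0.6 -4. ] w 0.196
target [0.4684 0.4083 0.19  ] d cm [ 4.62 19.16  0.09] rv deg [ 0.23 -0.15 44.35]
```

Emit:
{"method": "move_arm", "body": {"steps": [-1, 0.6, 2.2, 0, 0, 0, 5.4, -1, 0.7, 3.2, 0, 0, 0, 7.5, -1, 0.8, 3.4, 0, 0, 0, 8, -1, 0.8, 3.4, 0, 0, 0, 8, -1, 0.8, 3.4, 0, 0, 0, 8, -1, 0.6, 2.4, 0, 0, 0, 5, -1, 0.3, 1.1, 0, 0, 0, 2.4, -1, 0, 0, 0, 0, 0, 0]}}

```text
t: 27.4
eef_pos: [0.469, 0.4032, 0.1881]
tool_rot: [-0.0, 0.229, 0.973, -0.003]
contact_force: [-0.9, -0.6, -2.9]
gripper_width: 0.195
```

Run:
```python
from plan import *
bar_state()
M0=np.array([[-0.898,0.439,0.],[0.439,0.898,0.],[0,0.,-1.]])
delta(np.array([.4684,.4083,.029]),M0)
for c in ("top","scene"):
    d=cams.read_camera(c); cv2.imwrite(f"pics/{c}26.png",d["pixels"][:,:,::-1])
a=cv2.imread("pics/top26.png"); b=cv2.imread("pics/scene26.png")
f=lambda im,u,v,wd,h,s: cv2.convertScaleAbs(cv2.resize(im[v:v+h,u:u+wd],None,fx=s,fy=s,interpolation=2),alpha=1.5)
cv2.imwrite("pics/t26c.png",f(a,215,140,200,110,4)); cv2.imwrite("pics/s26c.png",f(b,215,150,220,145,3.6))
```

```text
t 27.4 F [-0.9 -0.6 -2.9] tau [0.02 0.14 0.02] w 0.195 pitch -0.001 yaw 0.931
 tcp [0.469  0.4032 0.1881]  fix tcp [-380.6   59.8  188.1]  nose [-263.4  216.9  159.9] under@ridge [  0.  570.9 160.2] under@hook [-200.   302.1  160. ] handle [-442.5  -23.8  159.8]
t 27.4 pos [0.469  0.4032 0.1881] F [-0.9 -0.6 -2.9] w 0.195
target [0.4684 0.4083 0.029 ] d cm [ -0.06   0.51 -15.91] rv deg [ 0.35 -0.14  0.46]
```

View pics/t26c.png

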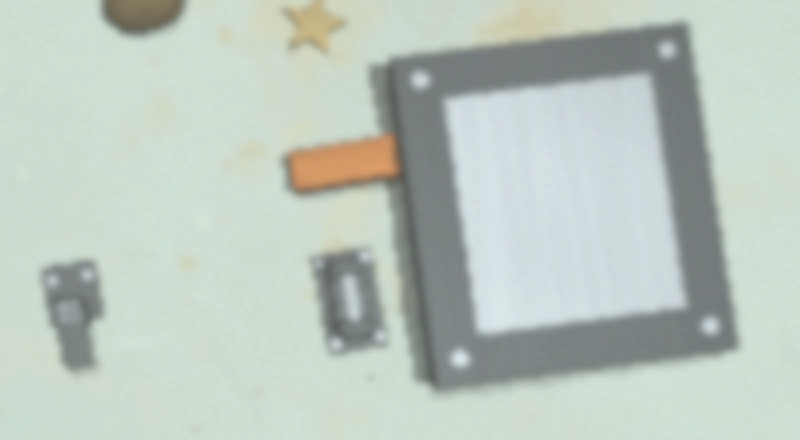

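View pics/s26c.png

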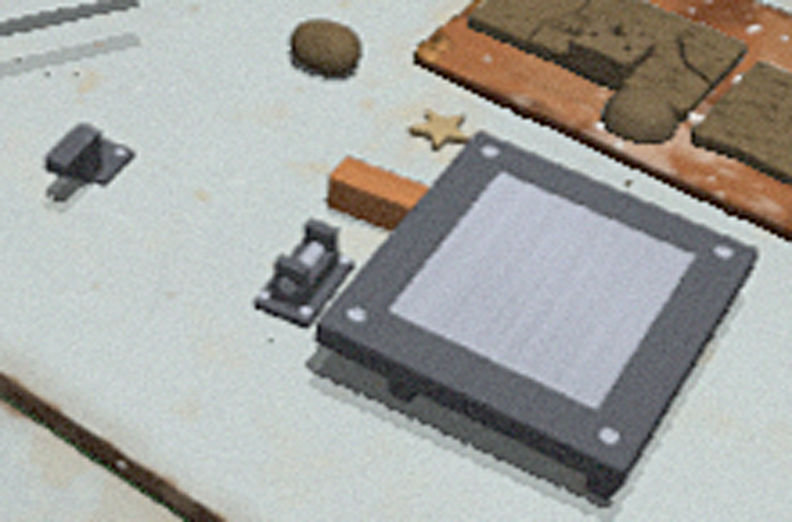

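The plate rests on the block with its near corner unsupported, and the bar is away. I'll fit its final pose.

```bash
sed -e 's/^t=.*/t=px([(420,79),(668,49),(710,325),(459,358),(444,99),(652,73),(687,307),(478,334)],(215,0,140),4)/' -e 's/^s=.*/s=px([(490,152),(724,252),(610,436),(357,314),(503,173),(696,256),(600,408),(390,313)],(215,0,150),3.6)/' fit3.py > fit4.py; python3 fit4.py | head -3; python3 run.py f "(.4772,.018,.177)" "(.541,-.1352,.141)" "(.556,.1165,.162)"
python3 - <<'E'
# block fit from top: compare corners
from ov import *
P=(.5385,-.134,.12)
E
```

```text
(1, 1) [ 0.5409 -0.1319  0.1306  0.0556] 0.39 edge z 35.9
(1, 0) [ 0.5405 -0.1336  0.1247  0.0224] 0.08 edge z 28.8
(0, 1) [ 0.5435 -0.1318  0.1312  0.0446] 0.13 edge z 33.5
```

Emit:
{"method": "move_arm", "body": {"steps": [-1, 0, 0.25, -3, 0.2, 0, 0.2, -1, 0, 0.25, -4, 0.2, 0, 0.2, -1, 0, 0, -4, 0, 0, 0, -1, 0, 0, -3, 0, 0, 0, -1, 0, 0, -1, 0, 0, 0, -1, 0, 0, -0.5, 0, 0, 0, -1, 0, 0, 0, 0, 0, 0]}}

```text
t: 28.2
eef_pos: [0.4699, 0.4074, 0.0348]
tool_rot: [-0.0, 0.227, 0.974, 0.001]
contact_force: [-0.2, -0.5, -3.0]
gripper_width: 0.196
```

The final plate pose is within about 2.6 mm and 0.8° of its first one in both cameras, with the edge at about 33.5 mm (scene). The bar is 6 mm above the bench, so I'll set it down.

Emit:
{"method": "move_arm", "body": {"steps": [-1, 0, 0, -0.3, 0, 0, 0, -1, 0, 0, -0.2, 0, 0, 0, -1, 0, 0, 0, 0, 0, 0]}}

```text
t: 28.5
eef_pos: [0.4697, 0.4081, 0.0297]
tool_rot: [-0.0, 0.226, 0.974, 0.001]
contact_force: [-0.1, -0.4, -3.0]
gripper_width: 0.193
```

Emit:
{"method": "move_arm", "body": {"steps": [-1, 0, 0, -0.1, 0, 0, 0, -1, 0, 0, -0.08, 0, 0, 0, -1, 0, 0, 0, 0, 0, 0]}}

```text
t: 28.8
eef_pos: [0.4697, 0.4081, 0.029]
tool_rot: [-0.001, 0.226, 0.974, 0.001]
contact_force: [-3.9, -1.3, 10.8]
gripper_width: 0.194
```

The bar is on the bench (force +11 N). I'll open and retreat upward.

Emit:
{"method": "move_arm", "body": {"steps": [-0.3, 0, 0, 0, 0, 0, 0, 0.1, 0, 0, 0, 0, 0, 0, 0.1, 0, 0, 0, 0, 0, 0, 0.1, 0, 0, 1, 0, 0, 0, 0.1, 0, 0, 3, 0, 0, 0, 0.1, 0, 0, 4, 0, 0, 0, 0.1, 0, 0, 4, 0, 0, 0, 0.1, 0, 0, 0, 0, 0, 0]}}

```text
t: 29.6
eef_pos: [0.4723, 0.4101, 0.1538]
tool_rot: [0.002, 0.226, 0.974, 0.005]
contact_force: [0.7, 0.7, 0.5]
gripper_width: 0.551
```

Run:
```python
from plan import *
o,M=cur(); print(o["t"],o["eef_pos"].round(3),o["contact_force"].round(1),o["gripper_width"])
for c in ("top","scene"):
    d=cams.read_camera(c); cv2.imwrite(f"pics/{c}30.png",d["pixels"][:,:,::-1])
a=cv2.imread("pics/top30.png"); b=cv2.imread("pics/scene30.png")
f=lambda im,u,v,wd,h,s: cv2.convertScaleAbs(cv2.resize(im[v:v+h,u:u+wd],None,fx=s,fy=s,interpolation=2),alpha=1.4)
cv2.imwrite("pics/t30c.png",f(a,130,130,290,130,2.7)); cv2.imwrite("pics/s30c.png",f(b,270,170,165,125,4.8))
```

```text
29.6 [0.472 0.41  0.154] [0.7 0.7 0.5] 0.5512886113379262
```

View pics/t30c.png

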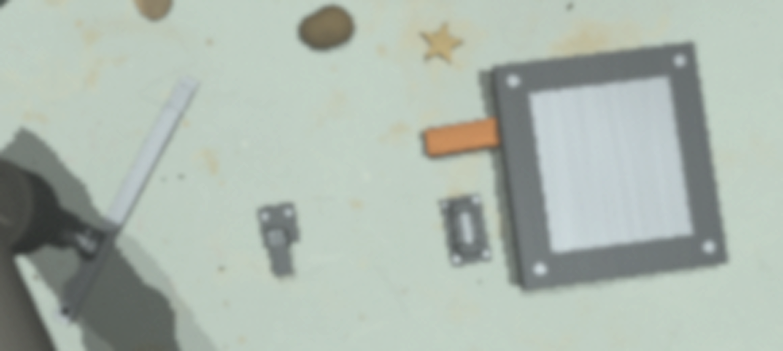

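View pics/s30c.png

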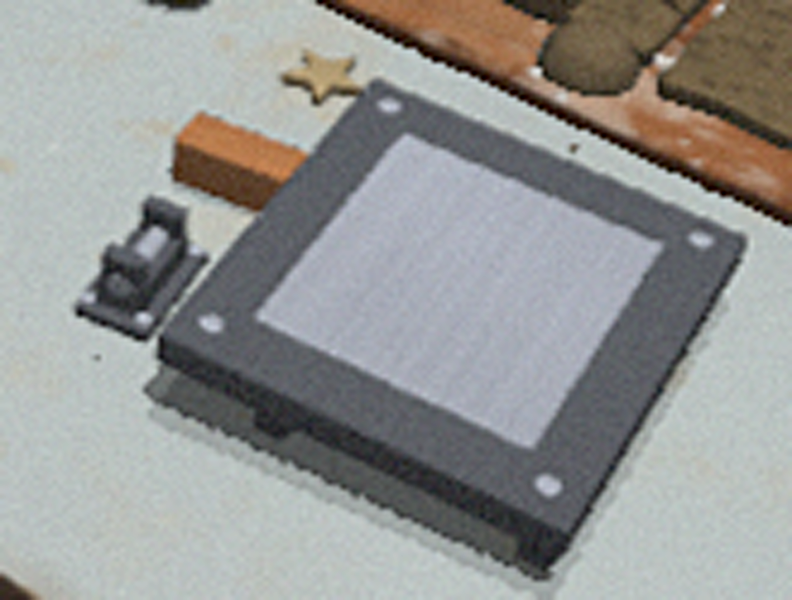

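The plate rests on the block with the near runner still off the bench at (275,420). The bar is back flat on the bench, and the star and ball have not moved. The hand is free with F≈0, so I'll hand in.

```bash
python3 -c "
from station import order,status
print(order.hand_in()); print(status.get_obs()['t'])"
```

```text
the job is handed in; nothing more can be done
None
the job is handed in; nothing more can be done
```

I handed the job in after about 30 s, with the plate resting on the 130 x 30 x 32 mm block and the hand touching nothing. I levered the edge up over the fulcrum and parked the bar under the hook, where it held by itself. I then slid the block under the far half until it met the runner, at about 9 N with 52 mm under the edge. Finally I unhooked the bar and eased it up until the plate took the block. The bar is out and back where it first lay.

**What the last pictures showed:**
- The near runner is off the bench, and the scene camera puts the edge at about 33.5 mm. The top camera alone gave 29 mm, but it measures tilt poorly.
- The star, ball and fixture have not moved.

**What was not perfect:**
- **Plate yaw:** the bar's sideways swings turned the plate slightly, about +1.3° going in and back on the way out.
- **Plate shift:** it ended about 2.6 mm nearer the fulcrum and 0.8° off its first pose, by both cameras.
- **Gap at the runner:** because of that turn, a gap of about 2–3 mm has probably opened between the block's tip and the runner since they met. I left it, because pushing the loaded block again risked too much force.

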